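# Slide a steel shank out over the edge of its tray and seat it in the riveting jig

### The arm

A 6-joint arm with a two-finger parallel gripper is mounted at the origin on a cart in front of the work surface, level with it; the furniture and walls round the work are solid. World frame = base frame: x ahead of the robot, y to its left, z up, the work surface at z = 0. Lengths are in mm, angles in rad, forces in N, time in s.
With the tool pointing down it reaches from about 275 to 825 mm from the base axis. Payload 5.2 kg.
Tool frame: the origin (TCP) lies on the centre line of the jaws, within the pads' length; the fingertips stand 25 mm ahead of it and the grasp point (between the pads) lies 6 mm ahead of it; x points along the fingers, y is the direction in which the jaws open and shut, and the axes are right-handed (so a half turn about x gives the same grasp; the last joint's range is limited). The gripper opens to 93 mm and grips with 3 to 60 N. Pads are 15 mm wide; open, the fingers measure 128 mm over their backs; the gripper's body (75 mm by 188 mm) begins 65 mm behind the grasp point.
Start: joints at [1.132, 0.259, 1.535, -0, 1.348, -0.203], TCP at [128.469, 534.791, 243.653] pointing down, gripper open.
Joint ranges: [-3.14, 3.14], [-0.91, 2.08], [0.19, 2.58], [-1.22, 4.36], [0.22, 2.71], [-3.12, 3.12]. Speed limits (rad/s): [2.57, 2.57, 3.14, 3.14, 3.14, 3.14].

### API

Orientations are given as [roll, pitch, yaw] about the fixed x, y, z axes, in that order (R = Rz(yaw) Ry(pitch) Rx(roll)).
In Python, from bench import arm gives the robot as it stands.
- The arm moves only by the tool arm_command, never from a script. Its argument "plan" is one flat list of numbers, 7 for each row, row after row: the turn, a rotation vector about the tool's x, y, z in degrees, then the shift along the tool's x, y, z in m, then the opening, from 0 (shut) to 1 (fully open). A call has 1 to 5 rows; each row is the pose to reach, as a shift and turn from the pose commanded when the call began, along the tool's axes at that moment; what a row does not reach only later rows make up. A row lasts 1/8 s, in which the tool goes at most 62.5 mm and 10.7 degrees, less where a joint would pass 70% of its speed; a pose out of reach is approached as far as the arm can. A call with a gripper value outside its range is refused whole. The fingers move at their own pace and stop on an object; "force" is the grip in N (left out, the last holds). Time passes only in rows, so rows that repeat a pose let the fingers close. It gives the time, the measured TCP pose, the force and the opening at its end, in the units of the state.
- arm.get_obs(): the state, without advancing time (a new reading comes with each control period).
- arm.get_image(name): name is "side" or "top" or "wrist"; returns a dict with "pixels" (384x512x3 uint8, red, green, blue), "fx", "fy", "cx", "cy" (pixels), "xyz" and "orientation" of the camera in the world. Camera axes: x right, y down, z forward; pixel columns grow to the right and rows downward; lengths in mm; the calibration is good to about 2 mm. A picture is of the moment at which its call begins. There is no depth.
- arm.job_done(): hands the job in, once; it reports no verdict.
The state is a dict: "clock": time; "q": joint angles; "dq": joint speeds; "joint_efforts": joint torques, N m; "eef_pos": TCP position; "orientation": TCP orientation; "contact_force": force on the tool from outside, world axes, zero at the start; "wrist_torque": the same for the moment, N m; "gripper_width": opening from 0.0 (shut) to 1.0 (fully open).
Only numpy, scipy, OpenCV 4.12 (cv2) and the standard library are available. Lean on these libraries where they do the work, as an engineer would, in place of code of your own. Each camera call takes 0.05 s, during which the arm holds its last target.

### The job

Press lightly on the flat steel shank with a fingertip and slide it out of its tray until its front end overhangs the tray's open front edge by about 45 mm without dropping off, then grip the overhanging end and push the shank into the riveting jig, past the sprung roller and under the cover, slowly, until you feel it fully home against the end stop hidden there, lying flat. Work gently (never press the shank down or shove it against the stop with more than about 20 N), let go of the shank at the end, and leave the heel block, thread spool and jar where they stand.

Things in the scene. Friction and masses are not known exactly. Their poses are not given: they have to be found in the camera images.
- shank_mid (a point): centre (half-way up) of the loose flat steel strip 'shank', 150 x 40 x 4 mm, about 150 g, corner radius 6 mm, both ends alike; a dark lengthwise mark and a dot near each end. x along it, y across it, z up. It lies in the tray's trough with its top 2 mm below the rails, so its sides cannot be gripped there; pressed with 4 to 10 N it slides along with the fingertip.
- tray: fixed wooden stock tray, 165 (x) x 75 x 56 mm, origin under its centre on the bench, x pointing along it away from its open front. On top a trough 47 mm wide between two full-length side rails that rise 6 mm above the trough's floor, with a like rail across the back.
- floor (a joint): how far the trough's polished steel floor, a follower on springs, is pressed down: 0 at rest (top 50 mm above the bench); it yields level, at first touch from about 3 N, then 2.5 N a mm, and bottoms at 9 mm (about 25 N), which is too hard.
- tray_edge (a point): middle of the open front edge of the trough's floor at rest, 50 mm above the bench; x points level into the tray, y across, z up. The shank starts with its front end 0 to 6 mm inside this edge. In front of it there is free space down to the bench. With more than 75 mm of overhang the shank tips off.
- jig: fixed riveting jig, a metal-topped wooden block 115 x 104 x 50 mm, x pointing into it from its mouth, y to its fence; origin on the bench 35 mm behind the mouth, below a seated shank's centre line. On the rigid top: a steel fence along the +y side (12 mm high), a sprung brass roller opposite it, and from 58 mm behind the mouth on a dark cover, 12 mm clear above the floor, 48 mm wide inside.
- jig_mouth (a point): point on the front edge of the jig's floor (50 mm above the bench), on the centre line of a seated shank; x points level into the jig, y to the fence. The shank enters here lengthwise along x. The fence's face lies at y = +20 mm and flares outward over the first 15 mm. In front of the mouth a tongue 14 mm wide, level with the floor, reaches 45 mm out along x to carry the shank; beside it is free space down to the bench.
- jig_cover (a point): middle of the top of the jig's dark cover plate (57 x 72 mm, 3 mm thick), 65 mm above the bench. Hidden under it is the rubber-faced, rigidly clamped end stop ('stop_face'), set anew for each job between 66 and 108 mm behind the mouth; its setting is not reported and must be felt: a sharp, steady rise of force. Home, the shank's end touches it, 42 to 84 mm still stick out.
- roller (a joint): travel of the jig's brass roller (radius 8 mm, upright, centre 42 mm behind the mouth) away from the fence: 0 at rest, its face then 37 mm from the fence; yields up to 7 mm on a spring (1.6 N plus 0.8 N a mm). A shank beside it holds it at 3 mm and is pressed on the fence with 4 N. Passing it takes a few newtons, most at first touch, up to about 15 N.
- heel_mid (a point): centre of a loose leather heel block, 58 x 62 x 21 mm: a bystander, leave it
- spool_mid (a point): centre of a loose thread spool, 43 mm across and 56 mm tall: a bystander, leave it
- jar_mid (a point): centre of a loose small jar, 48 mm across and 65 mm tall: a bystander, leave it
Things that resemble listed ones, but are neither listed nor needed, are in the scene too. Of the things shaped like the part that bears shank_mid, the bare steel one is meant.

How it is judged:
By the outcome, as a careful person would: the job done as asked, in the order asked, and still so for the second after the job is handed in, with the robot touching nothing.
It also fails if it takes over 61 s, if anything falls off the work surface, if the arm or the gripper's body presses on something with over 40 N, if the wrist force passes 120 N, or if a joint passes its speed limit or range.

## Working session

There is one attempt and no reset: what is moved stays moved. The work goes in short steps, Python scripts to look and compute and a tool call to move; the robot and the scene stay as the last step left them, time stands still between calls to the robot, and variables do not carry over. Pictures are saved under pics/ and viewed, and the job is handed in when it is done.

Besides the shell and the picture viewer there is one more tool, called after "Call:" in YAML: its name, and indented under it one key for each argument. arm_command: Moves the arm, as the interface text tells. Its arguments: {"type":"object","properties":{"plan":{"type":"array"},"force":{"type":"number"}},"required":["plan"]}

```bash
ls; mkdir -p pics; cat > h.py <<'E'
from bench import arm
import numpy as np, cv2
from scipy.spatial.transform import Rotation as R
def snap(n,tag):
    im=arm.get_image(n); cv2.imwrite(f'pics/{tag}.png',im['pixels'][:,:,::-1])
    d={k:im[k] for k in ('fx','fy','cx','cy','xyz','orientation')}
    np.savez(f'pics/{tag}.npz',pixels=im['pixels'],**d); return im
def load(tag):
    z=np.load(f'pics/{tag}.npz'); return {k:z[k] for k in z.files}
def rot(im): return R.from_euler('xyz',im['orientation'])
def ray(im,uv):
    uv=np.atleast_2d(np.array(uv,float))
    d=np.c_[(uv[:,0]-im['cx'])/im['fx'],(uv[:,1]-im['cy'])/im['fy'],np.ones(len(uv))]
    return np.array(im['xyz']),rot(im).apply(d)
def onz(im,uv,z):
    o,d=ray(im,uv); t=(z-o[2])/d[:,2]; return o+d*t[:,None]
def proj(im,p):
    c=rot(im).inv().apply(np.atleast_2d(p)-np.array(im['xyz']))
    return np.c_[c[:,0]/c[:,2]*im['fx']+im['cx'],c[:,1]/c[:,2]*im['fy']+im['cy']]
E
python3 - <<'E'
from h import *
for n in ('top','side','wrist'):
    im=snap(n,n+'0'); print(n,im['xyz'],im['orientation'],im['fx'],im['cx'],im['cy'])
print(arm.get_obs())
E
```

```text
pics
top [465.53512313 -48.15268213 932.7895767 ] [-3.01876054 -0.00845767 -1.59698904] 402.69716165748594 253.73772725805165 191.77526641789717
side [ 601.20462978 1032.9895824   790.25252922] [-2.15695903  0.01789953  3.10358884] 474.5309626697857 246.93509129960438 192.28135849616916
wrist [ 49.35740769 552.59512556 383.04333017] [2.84924820e+00 2.77238523e-03 1.33606435e+00] 331.890960582343 255.64414028837612 191.6828224832009
{'clock': 0.15, 'q': array([ 1.13218087e+00,  2.59192190e-01,  1.53582754e+00,  1.47821791e-05,
        1.34800062e+00, -2.02793615e-01]), 'dq': array([-1.07029552e-03, -1.25983127e-03, -1.99355526e-03,  7.31577501e-04,
        5.82702786e-05, -1.47816069e-03]), 'joint_efforts': array([ 3.20099425e-03, -4.37645459e+01, -2.84234530e+01,  7.18627218e-02,
        3.80677544e-02, -1.35693804e-04]), 'eef_pos': array([128.30591115, 534.43076292, 243.00139109]), 'orientation': array([-1.78368431,  1.56936856, -2.01950943]), 'contact_force': array([ 0.05311917,  0.27618452, -0.41910211]), 'wrist_torque': array([0.00031899, 0.0053167 , 0.01870588]), 'gripper_width': 0.9980046795264491}
```

View pics/top0.png

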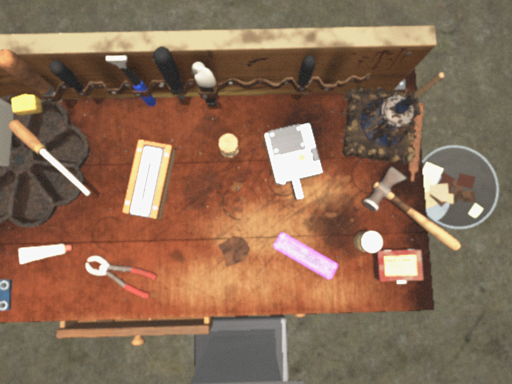

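View pics/side0.png

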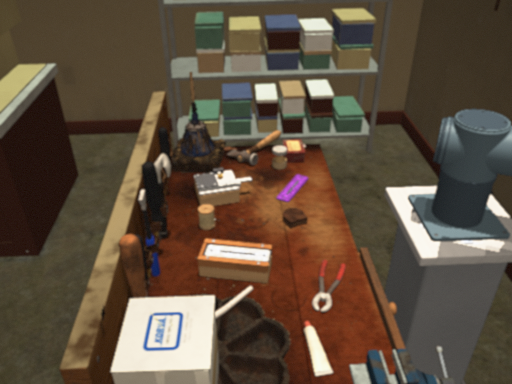

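View pics/wrist0.png

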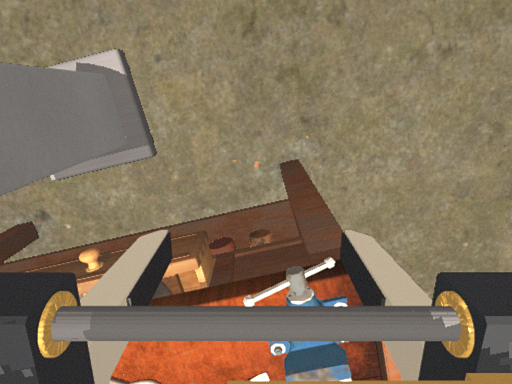

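Top view: the tray with the steel strip is at about (148,180). The pink strip at (305,255) is a look-alike. The jig is at (293,160) with its tongue at (297,190), the spool at (228,145), the heel block at (233,249) and the jar at (370,241). Next I'll take close crops.

```bash
python3 - <<'E'
from h import *
a=load('top0')['pixels'][:,:,::-1]
c1=cv2.resize(a[130:230,110:190],None,fx=5,fy=5,interpolation=cv2.INTER_CUBIC)
c2=cv2.resize(a[115:205,255:335],None,fx=5,fy=5,interpolation=cv2.INTER_CUBIC)
h=max(c1.shape[0],c2.shape[0]); o=np.zeros((h,800,3),np.uint8); o[:c1.shape[0],:400]=c1; o[:c2.shape[0],400:]=c2
cv2.imwrite('pics/crop.png',o)
b=load('side0')['pixels'][:,:,::-1]
cv2.imwrite('pics/crops.png',cv2.resize(b[160:290,170:320],None,fx=4.5,fy=4.5,interpolation=cv2.INTER_CUBIC))
E
```

```text
(no output)
```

View pics/crop.png

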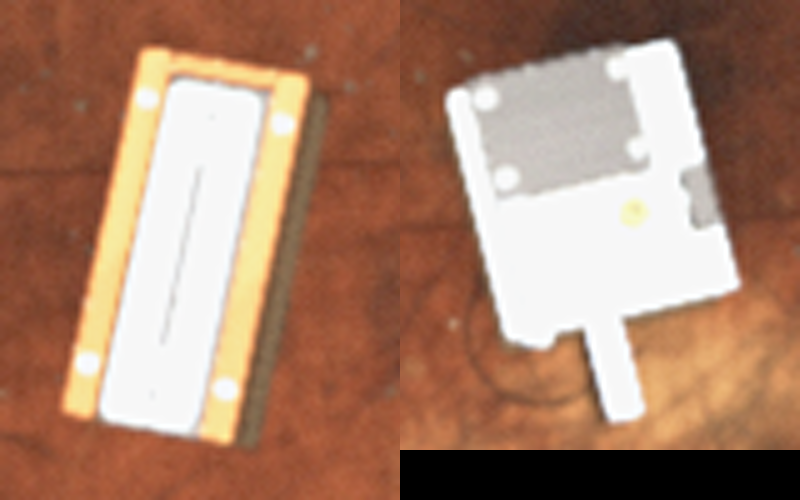

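View pics/crops.png

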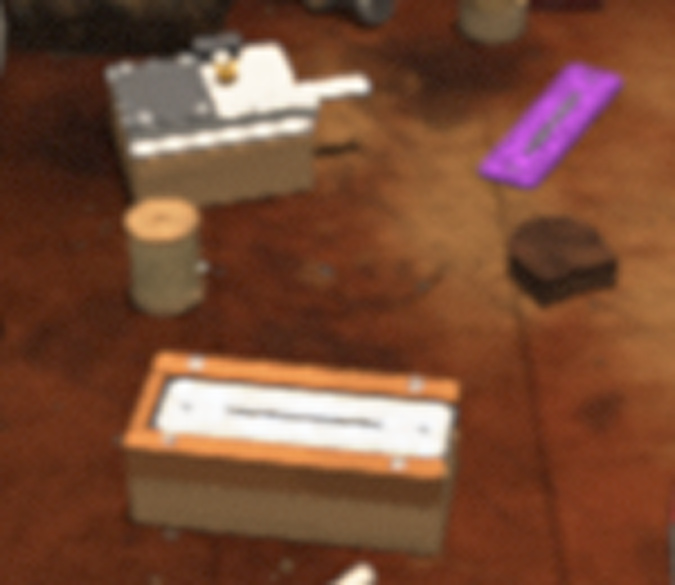

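```bash
python3 - <<'E'
from h import *
im=load('top0'); a=im['pixels'].astype(int)
# shank: white in tray box
m=((a.min(2)>205)).astype(np.uint8); 
def comp(m,box):
    x0,y0,x1,y1=box; k=np.zeros_like(m); k[y0:y1,x0:x1]=m[y0:y1,x0:x1]
    n,l,s,c=cv2.connectedComponentsWithStats(k); i=1+np.argmax(s[1:,4]); return (l==i).astype(np.uint8),s[i]
k,s=comp(m,(110,130,190,230)); print(s)
cs,_=cv2.findContours(k,cv2.RETR_EXTERNAL,cv2.CHAIN_APPROX_NONE); c=max(cs,key=len)[:,0,:]
P=onz(im,c,54)[:,:2].astype(np.float32); r=cv2.minAreaRect(P); print('shank',r, cv2.boxPoints(r))
# dots + mark: dark inside
# jig
k,s=comp(m,(255,115,335,205)); print(s)
cs,_=cv2.findContours(k,cv2.RETR_EXTERNAL,cv2.CHAIN_APPROX_NONE); c=max(cs,key=len)[:,0,:]
P=onz(im,c,50)[:,:2]
# tongue: rows > 182
t=P[c[:,1]>181].astype(np.float32); r=cv2.minAreaRect(t); print('tongue',r,cv2.boxPoints(r))
# cover gray
g=((abs(a-175).max(2)<45)).astype(np.uint8); k,s=comp(g,(265,120,306,158)); print(s)
cs,_=cv2.findContours(k,cv2.RETR_EXTERNAL,cv2.CHAIN_APPROX_NONE); c=max(cs,key=len)[:,0,:]
P=onz(im,c,65)[:,:2].astype(np.float32); r=cv2.minAreaRect(P); print('cover',r,cv2.boxPoints(r))
# tray orange outer
o=((a[:,:,0]>200)&(a[:,:,2]<170)&(a[:,:,1]>130)).astype(np.uint8); k,s=comp(o,(110,130,190,230));print(s)
cs,_=cv2.findContours(k,cv2.RETR_EXTERNAL,cv2.CHAIN_APPROX_NONE); c=np.vstack(cs)[:,0,:]
P=onz(im,c,56)[:,:2].astype(np.float32); r=cv2.minAreaRect(P); print('tray',r,cv2.boxPoints(r))
for nm,uv in dict(front_shank=(130+0,215)).items(): pass
E
```

```text
[ 130  146   33   71 1378]
shank ((604.8675537109375, 177.9240264892578), (43.89414978027344, 154.08187866210938), 78.51908111572266) [[524.9997  171.75044]
 [675.9986  141.08174]
 [684.7354  184.09761]
 [533.7365  214.76631]]
[ 264  123   59   76 1900]
tongue ((585.6821899414062, -144.37997436523438), (67.43072509765625, 31.245790481567383), 50.81726837158203) [[ 552.2711   -160.64345 ]
 [ 576.49084  -180.38441 ]
 [ 619.09326  -128.1165  ]
 [ 594.87354  -108.375534]]
[266 124  39  31 715]
cover ((687.5482177734375, -133.9652862548828), (57.24580383300781, 82.08809661865234), 10.688260078430176) [[ 651.80963  -98.94187]
 [ 667.0341  -179.6058 ]
 [ 723.2868  -168.98871]
 [ 708.0623   -88.32477]]
[ 122  140   50   79 1022]
tray ((609.6661376953125, 175.77349853515625), (77.20226287841797, 167.15489196777344), 78.10884094238281) [[519.92834 155.22212]
 [683.4962  120.77931]
 [699.40393 196.32487]
 [535.83606 230.76768]]
```

```bash
python3 - <<'E'
from h import *
o=arm.get_obs(); T=R.from_euler('xyz',o['orientation']).as_matrix(); print(T.round(3))
im=load('wrist0'); C=rot(im).as_matrix(); print((T.T@C).round(3), T.T@(np.array(im['xyz'])-o['eef_pos']))
im=load('top0'); a=im['pixels']
# tongue refined: rows in crop. scanlines
for r in range(174,202,3):
    g=a[r,285:320].min(1); 
    w=np.where(g>150)[0]+285; 
    if len(w): print(r,w.min(),w.max(), onz(im,[[w.min()-.5,r],[w.max()+.5,r]],50)[:,:2].round(1).tolist())
for r in (150,170,190,205):
    print(r,onz(im,[[148,r]],54).round(0))
E
```

```text
[[-0.001  0.234  0.972]
 [-0.001  0.972 -0.234]
 [-1.    -0.001 -0.   ]]
[[ 0.001 -0.288  0.957]
 [ 1.     0.001 -0.001]
 [-0.001  0.957  0.288]] [-140.01626483   -0.97975805  -81.04961831]
174 285 318 [[612.4, -127.9], [610.5, -203.5]]
177 285 305 [[605.6, -127.6], [604.5, -174.3]]
180 285 299 [[598.9, -127.4], [598.1, -160.7]]
183 285 300 [[592.2, -127.1], [591.3, -162.6]]
186 293 301 [[585.0, -144.6], [584.5, -164.6]]
189 294 302 [[578.3, -146.6], [577.8, -166.5]]
192 295 302 [[571.5, -148.5], [571.1, -166.2]]
195 295 303 [[564.9, -148.3], [564.4, -168.2]]
198 296 302 [[558.1, -150.2], [557.7, -165.7]]
150 [[673. 174.  54.]]
170 [[628. 174.  54.]]
190 [[584. 174.  54.]]
205 [[550. 173.  54.]]
```

Call:
arm_command:
  plan: [-1.8,0,0,0,-0.055,0.112,0,-1.8,0,0,0,-0.08,0.165,0,-1.8,0,0,0,-0.105,0.215,0,-1.8,0,0,0,-0.13,0.265,0,-1.8,0,0,0,-0.155,0.315,0]
  force: 20

```text
clock: 0.78
eef_pos: [370.1, 333.8, 243.6]
orientation: [1.818, 1.571, 1.614]
contact_force: [0.1, 1.2, 0.1]
gripper_width: 0.512
```

Call:
arm_command:
  plan: [0,0,0,0,-0.027,0.055,0,0,0,0,0,-0.054,0.11,0,0,0,0,0,-0.083,0.17,0,0,0,0,0,-0.083,0.17,0]

```text
clock: 1.27
eef_pos: [521.5, 216.4, 242.8]
orientation: [-1.391, 1.57, -1.6]
contact_force: [-0.5, 0.8, 0.3]
gripper_width: 0.082
```

```bash
python3 - <<'E'
from h import *
im=snap('wrist','w1'); o=arm.get_obs(); T=R.from_euler('xyz',o['orientation']).as_matrix(); print(o['eef_pos'],o['q'].round(2),T.round(4),o['contact_force'],o['gripper_width'])
E
```

```text
[519.98816923 217.65548459 242.79539584] [ 0.2   0.28  1.5  -0.    1.36 -1.16] [[-1.200e-03  2.066e-01  9.784e-01]
 [-3.000e-04  9.784e-01 -2.066e-01]
 [-1.000e+00 -6.000e-04 -1.100e-03]] [-0.35327223 -0.22166558  0.54668821] 0.03954653701070736
```

View pics/w1.png

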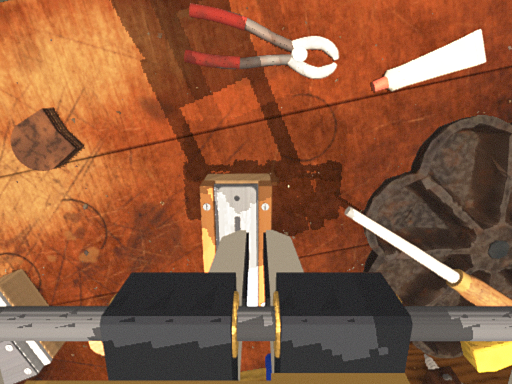

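```bash
python3 - <<'E'
from h import *
b=load('w1'); a=b['pixels'][:,:,::-1]
cv2.imwrite('pics/c1.png',cv2.resize(a[165:240,190:290],None,fx=8,fy=8,interpolation=cv2.INTER_CUBIC))
E
```

```text
(no output)
```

View pics/c1.png

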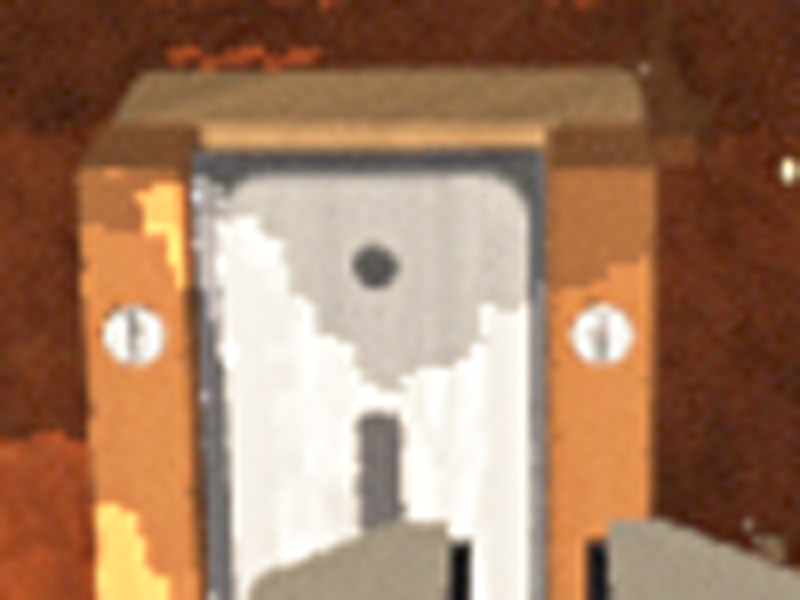

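The close crop shows bare steel. The shank's front end is at pixel row 186.5, its centre column is 237.0, and the trough edge is at row 183.8.

```bash
python3 - <<'E'
from h import *
im=load('w1'); 
def P(cu,cv,z): return onz(im,[[190+(cu+.5)/8-.5,165+(cv+.5)/8-.5]],z)[0].round(1)
print('shank front L,R,mid',P(222,250,54),P(530,250,54),P(376,172,54))
print('dot',P(375,267,54),'mark',P(378,500,54),P(380,415,54))
print('floor edge',P(200,152,50),P(542,152,50),'rail fronts',P(82,168,56),P(655,165,56))
print('rail L inner',P(190,180,56),P(205,560,56),'R',P(550,180,56),P(545,590,56))
E
```

```text
shank front L,R,mid [535.  171.4  54. ] [543.3 210.5  54. ] [528.9 193.3  54. ]
dot [541.4 190.3  54. ] mark [573.3 183.4  54. ] [561.6 186.4  54. ]
floor edge [522.6 171.   50. ] [531.7 214.6  50. ] rail fronts [520.1 156.9  56. ] [534.8 228.7  56. ]
rail L inner [524.5 170.   56. ] [576.2 159.1  56. ] R [534.  215.1  56. ] [589.9 202.7  56. ]
```

Call:
arm_command:
  plan: [0,0,0,0.04,-0.012,0.05,0,0,0,0,0.08,-0.0215,0.0995,0,0,0,0,0.13,-0.0215,0.0995,0,0,0,0,0.153,-0.0215,0.0995,0,0,0,0,0.153,-0.0215,0.0995,0]

```text
clock: 1.95
eef_pos: [608.8, 179.4, 88.3]
orientation: [-2.889, 1.565, -3.092]
contact_force: [0.1, -0.1, 0.7]
gripper_width: 0.004
```

```bash
python3 - <<'E'
from h import *
o=arm.get_obs(); T=R.from_euler('xyz',o['orientation']).as_matrix(); print(o['eef_pos'],T.round(4),o['contact_force'],o['gripper_width'])
im=snap('side','s1');snap('top','t1')
a=im['pixels'][:,:,::-1]
cv2.imwrite('pics/s1c.png',cv2.resize(a[180:300,170:310],None,fx=5,fy=5,interpolation=cv2.INTER_CUBIC))
E
```

```text
[608.83721483 179.388284    88.28225776] [[-6.000e-03  2.017e-01  9.794e-01]
 [-3.000e-04  9.795e-01 -2.017e-01]
 [-1.000e+00 -1.500e-03 -5.800e-03]] [ 0.09208928 -0.06691616  0.6869104 ] 0.0037062864255492725
```

View pics/s1c.png

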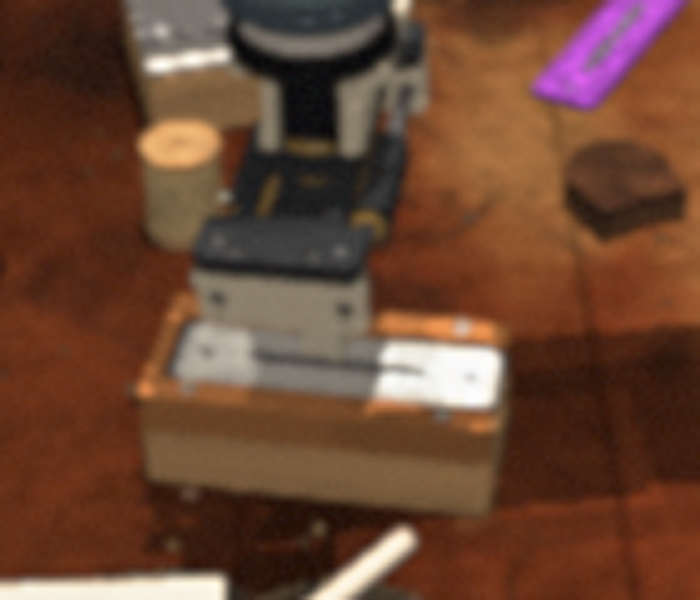

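Call:
arm_command:
  plan: [0,0,0,0.004,-0.0025,0,0,0,0,0,0.007,-0.0025,0,0,0,0,0,0.008,-0.0025,0,0]

```text
clock: 2.42
eef_pos: [611.2, 175.8, 83.1]
orientation: [0.295, 1.57, 0.09]
contact_force: [0.7, 0.0, 0.1]
gripper_width: 0.006
```

Call:
arm_command:
  plan: [0,0,0,0.001,0,0,0,0,0,0,0.002,0,0,0,0,0,0,0.002,0,0,0]

```text
clock: 2.8
eef_pos: [611.1, 175.8, 80.5]
orientation: [-2.844, 1.571, -3.048]
contact_force: [0.1, 0.4, 0.7]
gripper_width: 0.003
```

Call:
arm_command:
  plan: [0,0,0,0.001,0,0,0,0,0,0,0.002,0,0,0,0,0,0,0.002,0,0,0]

```text
clock: 3.18
eef_pos: [611.4, 175.8, 79.1]
orientation: [0.238, 1.57, 0.034]
contact_force: [-1.2, -1.0, 2.9]
gripper_width: 0.005
```

Call:
arm_command:
  plan: [0,0,0,0.001,0,0,0,0,0,0,0.0015,0,0,0,0,0,0,0.0015,0,0,0]

```text
clock: 3.55
eef_pos: [611.5, 175.9, 77.9]
orientation: [0.297, 1.57, 0.093]
contact_force: [-1.0, -0.4, 7.0]
gripper_width: 0.007
```

Call:
arm_command:
  plan: [0,0,0,0,0,-0.003,0,0,0,0,0,0,-0.006,0,0,0,0,0,0,-0.009,0,0,0,0,0,0,-0.012,0]

```text
clock: 4.05
eef_pos: [600.7, 178.3, 78.2]
orientation: [0.273, 1.567, 0.068]
contact_force: [1.0, -0.5, 5.2]
gripper_width: 0.004
```

```bash
python3 - <<'E'
from h import *
im=snap('side','s2')
a=im['pixels'][:,:,::-1]
cv2.imwrite('pics/s2c.png',cv2.resize(a[215:295,190:300],None,fx=6,fy=6,interpolation=cv2.INTER_CUBIC))
E
```

```text
(no output)
```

View pics/s2c.png

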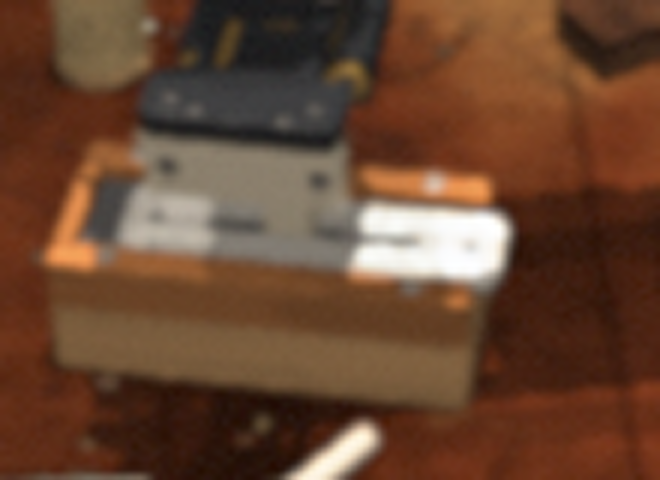

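Call:
arm_command:
  plan: [0,0,0,0.0004,0,-0.003,0,0,0,0,0.0004,0,-0.0065,0,0,0,0,0.0004,0,-0.01,0,0,0,0,0.0004,0,-0.0135,0,0,0,0,0.0004,0,-0.016,0]

```text
clock: 4.72
eef_pos: [585.2, 181.6, 78.0]
orientation: [0.284, 1.567, 0.079]
contact_force: [1.1, -0.3, 6.0]
gripper_width: 0.001
```

Call:
arm_command:
  plan: [0,0,0,0,0,-0.003,0,0,0,0,0,0,-0.0065,0,0,0,0,0,0,-0.01,0,0,0,0,0,0,-0.012,0,0,0,0,0,0,-0.012,0]

```text
clock: 5.35
eef_pos: [573.2, 184.1, 77.9]
orientation: [0.318, 1.568, 0.114]
contact_force: [0.8, 0.2, 6.1]
gripper_width: 0.003
```

```bash
python3 - <<'E'
from h import *
im=snap('side','s3')
a=im['pixels'][:,:,::-1]
cv2.imwrite('pics/s3c.png',cv2.resize(a[215:295,190:310],None,fx=6,fy=6,interpolation=cv2.INTER_CUBIC))
im=snap('wrist','w3')
E
```

```text
(no output)
```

View pics/s3c.png

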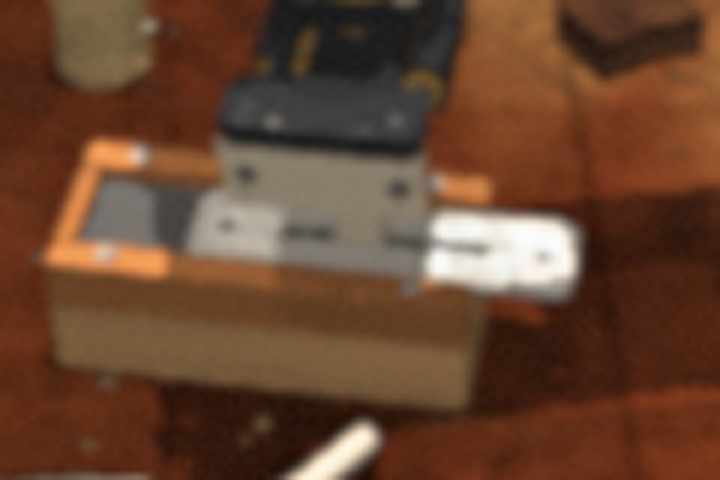

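View pics/w3.png

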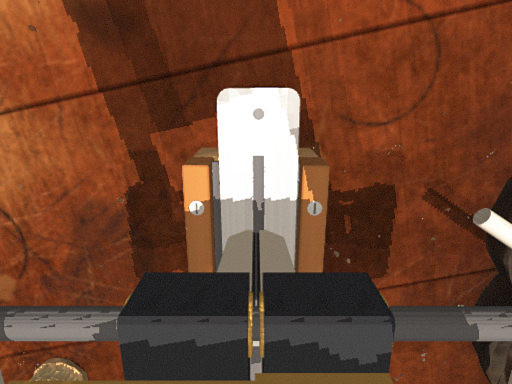

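```bash
python3 - <<'E'
from h import *
im=load('w3'); a=im['pixels'][:,:,::-1]
cv2.imwrite('pics/c3.png',cv2.resize(a[80:180,175:335],None,fx=5,fy=5,interpolation=cv2.INTER_CUBIC))
f=onz(im,[[259,88]],52.3)[0]; e=onz(im,[[185,163],[327,163]],56); print(f,e, np.dot(e.mean(0)[:2]-f[:2],[.979,-.204]))
print(onz(im,[[218,130],[299.5,130],[259,114]],52.3))
E
```

```text
[492.34649848 201.33912967  52.3       ] [[519.77143813 158.25353535  56.        ]
 [534.00111839 227.28149057  56.        ]] 35.56305421304877
[[507.6386902  177.60147383  52.3       ]
 [515.75367812 216.96452862  52.3       ]
 [504.17596862 198.93651645  52.3       ]]
```

View pics/c3.png

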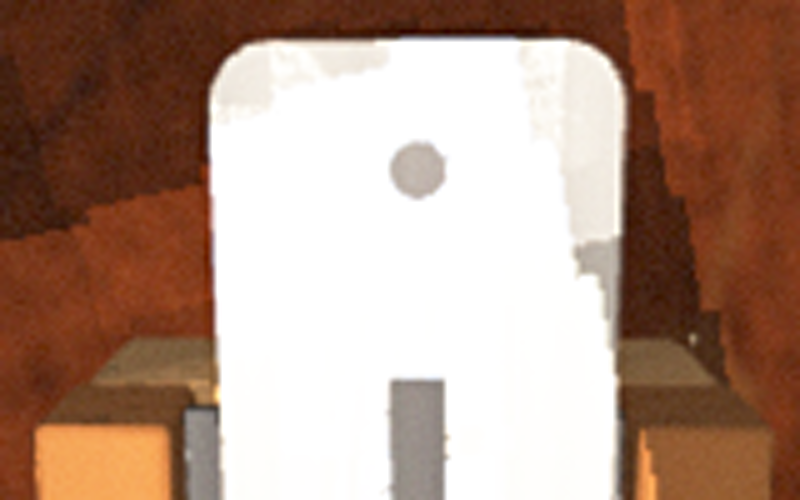

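Call:
arm_command:
  plan: [0,0,0,0,0,-0.003,0,0,0,0,0,0,-0.006,0,0,0,0,0,0,-0.0085,0,0,0,0,0,0,-0.0085,0]

```text
clock: 5.95
eef_pos: [564.9, 185.8, 77.9]
orientation: [0.326, 1.568, 0.122]
contact_force: [0.7, -0.9, 6.4]
gripper_width: 0.005
```

```bash
python3 - <<'E'
from h import *
im=snap('wrist','w4'); o=arm.get_obs(); print(o['eef_pos'],o['contact_force'])
a=im['pixels'][:,:,::-1]
cv2.imwrite('pics/c4.png',cv2.resize(a[50:180,175:335],None,fx=4,fy=4,interpolation=cv2.INTER_CUBIC))
E
```

```text
[564.83808725 185.83268064  77.85351621] [ 0.3849953  -0.34362199  7.13288926]
```

View pics/c4.png

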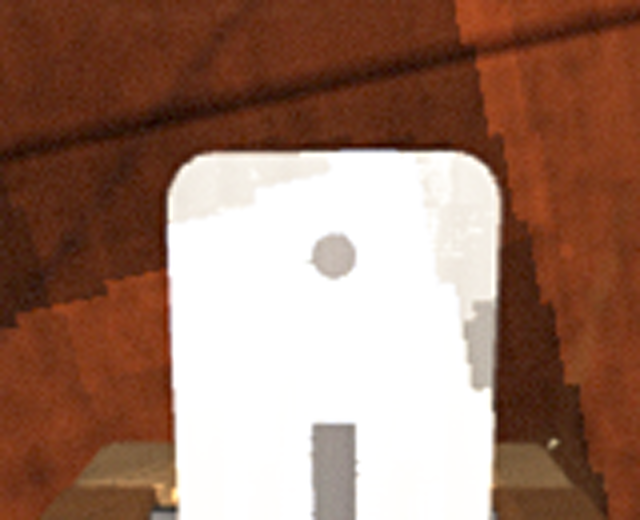

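Call:
arm_command:
  plan: [0,0,0,-0.01,0,0,0,0,0,0,-0.04,0,0,0,0,0,0,-0.08,0,-0.01,0.4,0,0,0,-0.09,0,-0.035,0.7,0,0,0,-0.09,0,-0.059,0.7]

```text
clock: 6.62
eef_pos: [505.8, 197.8, 168.1]
orientation: [0.394, 1.569, 0.189]
contact_force: [0.3, -0.1, -0.2]
gripper_width: 0.277
```

Call:
arm_command:
  plan: [0,0,0,0,0,0,0.7,0,0,0,0,0,0,0.7]

```text
clock: 6.88
eef_pos: [506.5, 197.6, 166.9]
orientation: [0.064, 1.57, -0.141]
contact_force: [0.4, -0.5, -0.4]
gripper_width: 0.496
```

```bash
python3 - <<'E'
from h import *
im=snap('wrist','w5'); im2=snap('side','s5');o=arm.get_obs(); print(o['eef_pos'],o['orientation'],o['contact_force'],o['gripper_width'])
a=im2['pixels'][:,:,::-1]
cv2.imwrite('pics/s5c.png',cv2.resize(a[180:300,170:320],None,fx=5,fy=5,interpolation=cv2.INTER_CUBIC))
E
```

```text
[506.6712786  197.41697761 166.60649026] [-0.25002551  1.57057788 -0.45470455] [ 0.05127376  0.83575235 -1.27986011] 0.5786452118910139
```

View pics/w5.png

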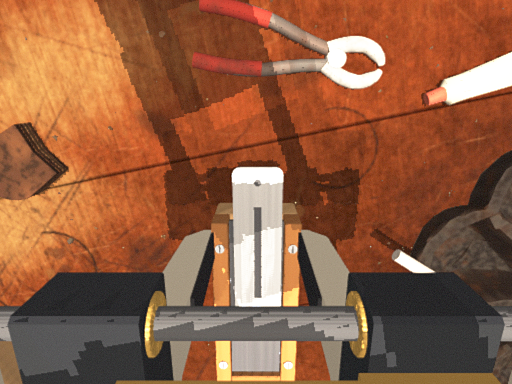

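View pics/s5c.png

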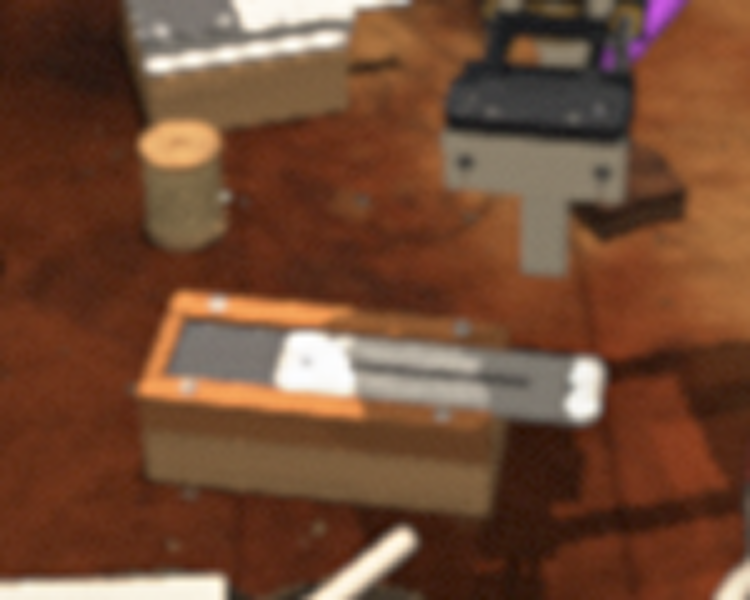

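```bash
python3 - <<'E'
from h import *
o=arm.get_obs();im=load('s5')
# side-view: outer face of +y finger 
tip=np.array([506.7,197.5,141.6])+np.array([.2,.98,0])*42
for dz in (0,20,25,30,35): 
    p=proj(im,tip+[0,0,dz])[0]; print(dz,(p-[170,180])*5)
w=load('w5')
for z in (54,):
    print('front', onz(w,[[257.5,167.5],[258,183],[232.5,195],[284,195],[258,290]],z).round(1))
    print('rails', onz(w,[[217,217],[299,217]],56).round(1))
E
```

```text
0 [541.2686063  290.18703166]
20 [542.14172364 253.59921385]
25 [542.36299611 244.32683256]
30 [542.58548559 235.00345271]
35 [542.80920215 225.62865239]
front [[482.6 202.8  54. ]
 [494.9 200.7  54. ]
 [500.6 178.7  54. ]
 [508.8 219.   54. ]
 [589.9 181.3  54. ]]
rails [[515.6 162.6  56. ]
 [529.  227.5  56. ]]
```

```bash
python3 - <<'E'
from h import *
a=load('w5')['pixels'][:,:,::-1]
cv2.imwrite('pics/c5.png',cv2.resize(a[155:265,195:325],None,fx=5,fy=5,interpolation=cv2.INTER_CUBIC))
E
```

```text
(no output)
```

View pics/c5.png

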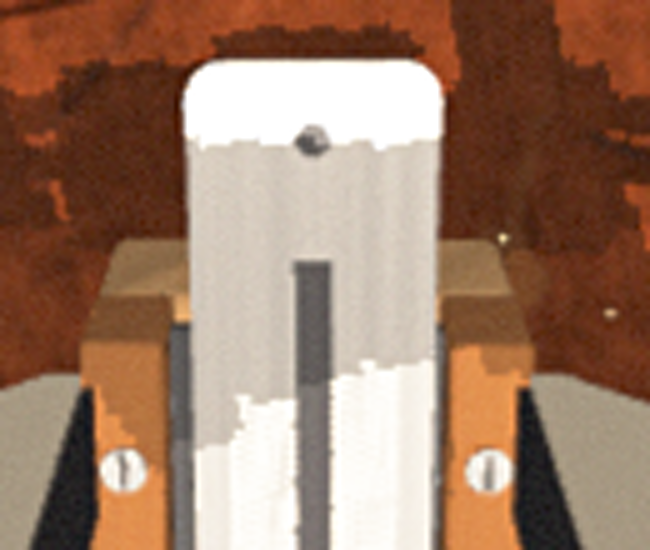

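Call:
arm_command:
  plan: [0,0,0,0.05,0.0005,-0.005,0.7,0,0,0,0.09,0.0005,-0.005,0.7,0,0,0,0.107,0.0005,-0.005,0.7,0,0,0,0.107,0.0005,-0.005,0.7,0,0,0,0.107,0.0005,-0.005,0.7]

```text
clock: 7.6
eef_pos: [502.1, 199.1, 60.3]
orientation: [0.353, 1.57, 0.148]
contact_force: [-0.3, -0.2, 0.3]
gripper_width: 0.697
```

```bash
python3 - <<'E'
from h import *
im=snap('wrist','w6'); im2=snap('side','s6');o=arm.get_obs(); print(o['eef_pos'],o['orientation'],o['contact_force'],o['gripper_width'])
T=R.from_euler('xyz',o['orientation']).as_matrix();print(T.round(4))
a=im2['pixels'][:,:,::-1]
cv2.imwrite('pics/s6c.png',cv2.resize(a[200:290,190:320],None,fx=5,fy=5,interpolation=cv2.INTER_CUBIC))
E
```

```text
[502.16735222 199.21288414  60.82939466] [0.35455006 1.56862472 0.15008296] [-0.09034846 -0.80326989  0.12101176] 0.7053739649211453
[[ 2.100e-03  2.030e-01  9.792e-01]
 [ 3.000e-04  9.792e-01 -2.030e-01]
 [-1.000e+00  8.000e-04  2.000e-03]]
```

View pics/w6.png

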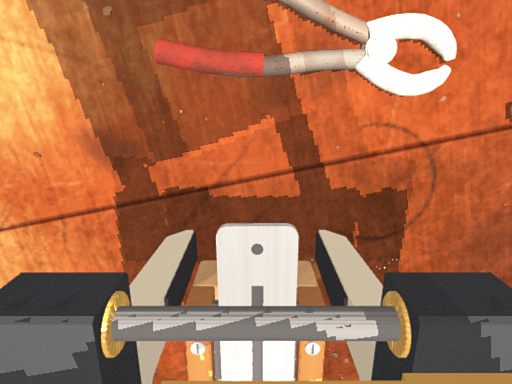

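View pics/s6c.png

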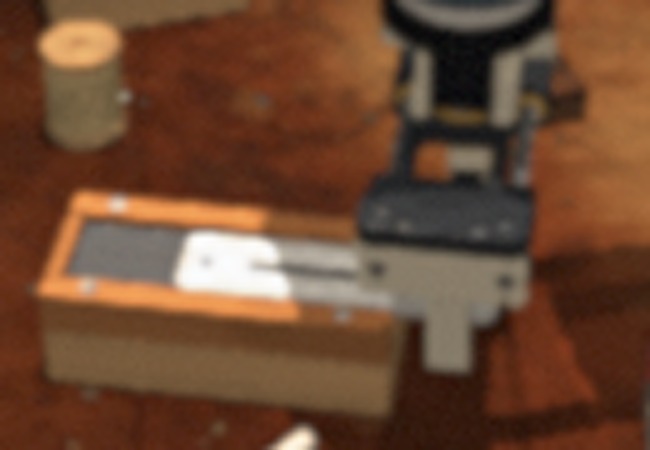

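Call:
arm_command:
  plan: [0,0,0,0.002,0,0,0.7,0,0,0,0.002,0,0,0.35,0,0,0,0.002,0,0,0.35,0,0,0,0.002,0,0,0.35,0,0,0,0.002,0,0,0.35]
  force: 45

```text
clock: 8.32
eef_pos: [501.1, 199.1, 57.8]
orientation: [0.234, 1.571, 0.029]
contact_force: [-0.6, 0.1, 0.9]
gripper_width: 0.416
```

Call:
arm_command:
  plan: [0,0,0,0,0,0,0.3,0,0,0,0,0,0,0.3]

```text
clock: 8.57
eef_pos: [501.1, 199.1, 57.8]
orientation: [-1.43, 1.571, -1.634]
contact_force: [1.0, 0.6, 0.6]
gripper_width: 0.418
```

```bash
python3 - <<'E'
from h import *
im=snap('wrist','w7'); o=arm.get_obs(); print(o['eef_pos'],o['orientation'],o['contact_force'],o['wrist_torque'],o['gripper_width'])
for p in ([258,224],): print(onz(im,[p],54))
cv2.imwrite('pics/c7.png',cv2.resize(im['pixels'][190:310,150:360,::-1],None,fx=3.5,fy=3.5,interpolation=cv2.INTER_CUBIC))
E
```

```text
[501.11623205 199.12448762  57.79774697] [0.33351432 1.57075714 0.12914012] [-0.53940142  0.37840318  0.89967853] [-0.01041921  0.04408603 -0.00617723] 0.41937730685362695
[[479.62299112 203.6485561   54.        ]]
```

View pics/c7.png

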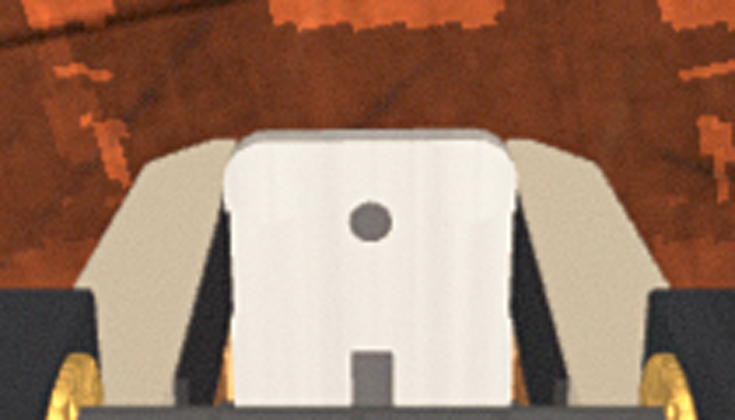

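Call:
arm_command:
  plan: [0,0,0,-0.003,0,0,0.3,0,0,0,-0.008,0,0,0.3,0,0,0,-0.016,0,0,0.3,0,0,0,-0.03,0,0,0.3,0,0,0,-0.045,0,0,0.3]

```text
clock: 9.25
eef_pos: [501.2, 199.1, 104.0]
orientation: [0.331, 1.57, 0.126]
contact_force: [1.0, -1.0, -0.7]
gripper_width: 0.425
```

```bash
python3 - <<'E'
from h import *
im2=snap('side','s8');o=arm.get_obs(); print(o['eef_pos'],o['contact_force'],o['wrist_torque'],o['gripper_width'])
a=im2['pixels'][:,:,::-1]
cv2.imwrite('pics/s8c.png',cv2.resize(a[180:290,190:320],None,fx=5,fy=5,interpolation=cv2.INTER_CUBIC))
E
```

```text
[502.53127657 199.44494815 106.10012011] [0.55616608 0.71708545 0.71508454] [0.00635706 0.03038889 0.01388751] 0.41823719791873254
```

View pics/s8c.png

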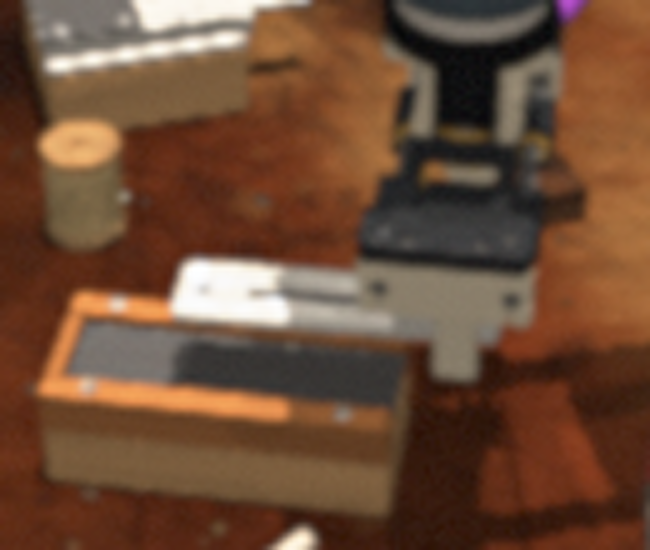

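Call:
arm_command:
  plan: [0,0,0,-0.03,0,0,0.3,0,0,0,-0.06,-0.02,0.01,0.3,-3,0,0,-0.09,-0.05,0.025,0.3,-6,0,0,-0.115,-0.09,0.044,0.3,-9,0,0,-0.137,-0.13,0.063,0.3]

```text
clock: 9.93
eef_pos: [536.7, 58.0, 241.6]
orientation: [-0.065, 1.569, -0.11]
contact_force: [0.5, -0.2, -1.4]
gripper_width: 0.421
```

Call:
arm_command:
  plan: [-3,0,0,0,-0.04,0.017,0.3,-6,0,0,0,-0.085,0.03,0.3,-9,0,0,0,-0.13,0.044,0.3,-12,0,0,0,-0.165,0.055,0.3,-14,0,0,0,-0.183,0.062,0.3]

```text
clock: 10.55
eef_pos: [589.8, -128.9, 240.1]
orientation: [-1.228, 1.57, -1.031]
contact_force: [0.3, 0.8, -0.8]
gripper_width: 0.419
```

Call:
arm_command:
  plan: [0,0,0,0,0,0,0.3,0,0,0,0,0,0,0.3]

```text
clock: 10.8
eef_pos: [589.4, -125.8, 239.9]
orientation: [1.758, 1.57, 1.955]
contact_force: [-0.2, 1.1, -1.0]
gripper_width: 0.417
```

```bash
python3 - <<'E'
from h import *
im=snap('wrist','w9'); o=arm.get_obs(); print(o['eef_pos'],o['q'].round(2),o['contact_force'],o['gripper_width'])
T=R.from_euler('xyz',o['orientation']).as_matrix();print(T.round(4))
E
```

```text
[ 589.37960356 -125.59067703  239.99356738] [-0.4   0.36  1.41  0.    1.38 -2.16] [-0.50898382 -0.61248171 -0.93196118] 0.41728516201011245
[[-0.000e+00 -1.960e-01  9.806e-01]
 [ 4.000e-04  9.806e-01  1.960e-01]
 [-1.000e+00  4.000e-04  0.000e+00]]
```

View pics/w9.png

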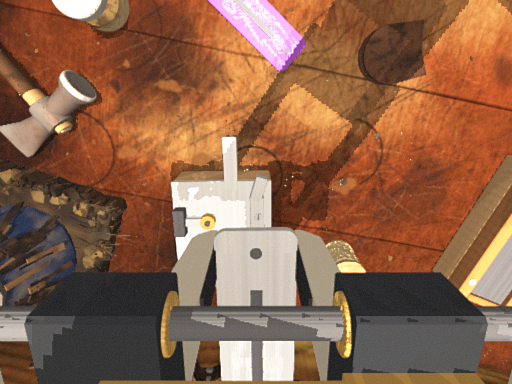

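```bash
python3 - <<'E'
from h import *
im=load('w9')
cv2.imwrite('pics/c9.png',cv2.resize(im['pixels'][130:240,160:285,::-1],None,fx=6,fy=6,interpolation=cv2.INTER_CUBIC))
E
```

```text
(no output)
```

View pics/c9.png

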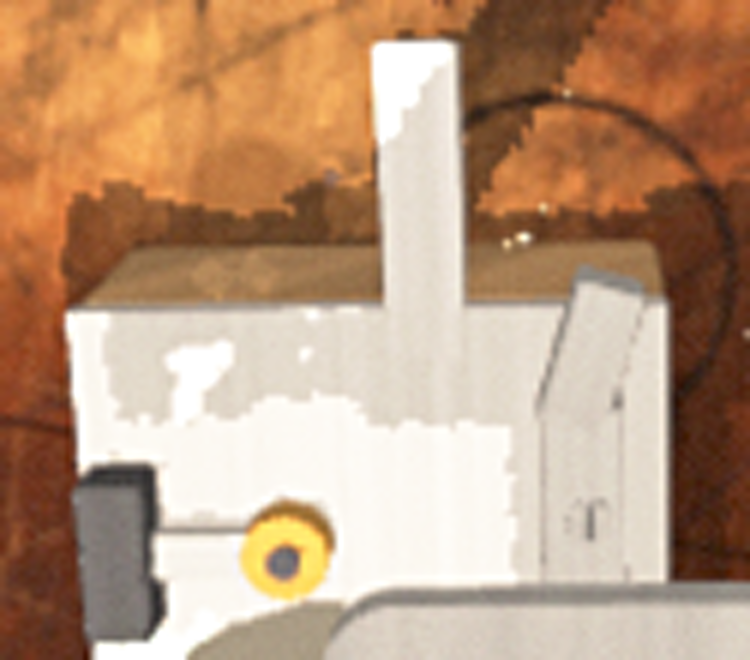

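```bash
python3 - <<'E'
from h import *
im=load('w9')
def P(cu,cv,z): return onz(im,[[160+(cu+.5)/6-.5,130+(cv+.5)/6-.5]],z)[0][:2]
m1,m2=P(70,310,50),P(665,300,50); print('mouth',m1,m2, np.linalg.norm(m1-m2), 'yaw',np.degrees(np.arctan2(-(m2-m1)[0],(m2-m1)[1])))
tl,tr,bl,br=P(374,41,50),P(461,41,50),P(385,304,50),P(465,303,50)
for d in (bl-tl,br-tr): print('tongue',np.linalg.norm(d),np.degrees(np.arctan2(d[1],d[0])))
print('w',np.linalg.norm(tl-tr),np.linalg.norm(bl-br),'tip',(tl+tr)/2,'base',(bl+br)/2)
for z in (50,62):
    f1,f2=P(541,415,z),P(541,575,z); d=f2-f1; print('fence',z,f1,f2,np.degrees(np.arctan2(d[1],d[0])))
r=P(290,558,62); print('roller',r)
yaw=np.radians(11.0); M=(bl+br)/2; X=np.array([np.cos(yaw),np.sin(yaw)]);Y=np.array([-X[1],X[0]])
for n,q in dict(tip=(tl+tr)/2,f1=P(541,415,62),f2=P(541,575,62),roller=r,m1=m1,m2=m2,fl=P(575,270,62)).items(): print(n,(q-M)@X,(q-M)@Y)
# shank in-hand: front end & sides
T=R.from_euler('xyz',arm.get_obs()['orientation']).as_matrix()
E
```

```text
mouth [ 613.08093773 -210.45198117] [ 591.31549678 -110.79937267] 102.0018470507854 yaw 12.320667715524488
tongue 44.80268003281477 12.05800406552498
tongue 44.62198576015001 11.248900850748802
w 14.338462494269924 13.707182114496245 tip [ 556.20455871 -160.00821904] base [ 599.9940263  -150.97629926]
fence 50 [ 615.79239566 -127.65373218] [ 645.25782604 -121.9090061 ] 11.032274187673439
fence 62 [ 611.93422905 -128.19759305] [ 640.32826717 -122.6617509 ] 11.03227418767336
roller [ 645.70221967 -165.49007404]
tip -44.70830327499009 -0.5105536535480143
f1 16.067209645564958 20.08189913092934
f2 44.99585778549911 20.098194375114637
roller 42.09904633555247 -22.96865031623305
m1 1.497972888470952 -60.88004654387902
m2 -0.8529614929174794 41.09470478852789
fl -8.991795055237935 25.651395970478323
```

Call:
arm_command:
  plan: [0,0,0,0,-0.01,-0.045,0.3,0,0,0,0.01,-0.02,-0.09,0.3,0,0,0,0.05,-0.028,-0.13,0.3,0,0,0,0.1,-0.028,-0.1445,0.3,0,0,0,0.14,-0.028,-0.1445,0.3]

```text
clock: 11.48
eef_pos: [452.0, -181.3, 98.9]
orientation: [2.104, 1.571, 2.3]
contact_force: [0.2, 0.2, -2.0]
gripper_width: 0.419
```

Call:
arm_command:
  plan: [0,0,0,0.015,0,0,0.3,0,0,0,0.025,0,0,0.3,0,0,0,0.025,0,0,0.3]

```text
clock: 11.85
eef_pos: [454.1, -182.3, 75.2]
orientation: [-0.804, 1.57, -0.606]
contact_force: [-0.0, -0.6, 0.0]
gripper_width: 0.417
```

```bash
python3 - <<'E'
from h import *
im=snap('top','t10'); im2=snap('side','s10'); o=arm.get_obs(); print(o['eef_pos'],o['q'].round(2),o['contact_force'],o['gripper_width'])
T=R.from_euler('xyz',o['orientation']).as_matrix();print(T.round(4))
cv2.imwrite('pics/t10c.png',cv2.resize(im['pixels'][110:260,240:390,::-1],None,fx=4,fy=4,interpolation=cv2.INTER_CUBIC))
cv2.imwrite('pics/s10c.png',cv2.resize(im2['pixels'][140:240,180:310,::-1],None,fx=5,fy=5,interpolation=cv2.INTER_CUBIC))
E
```

```text
[ 454.44866507 -182.78004955   75.82787167] [-0.61  0.34  1.89 -0.    0.91 -2.38] [ 0.40973158  0.46048945 -0.51964394] 0.41980120459067044
[[ 0.0018 -0.1963  0.9805]
 [-0.0013  0.9805  0.1963]
 [-1.     -0.0016  0.0015]]
```

View pics/t10c.png

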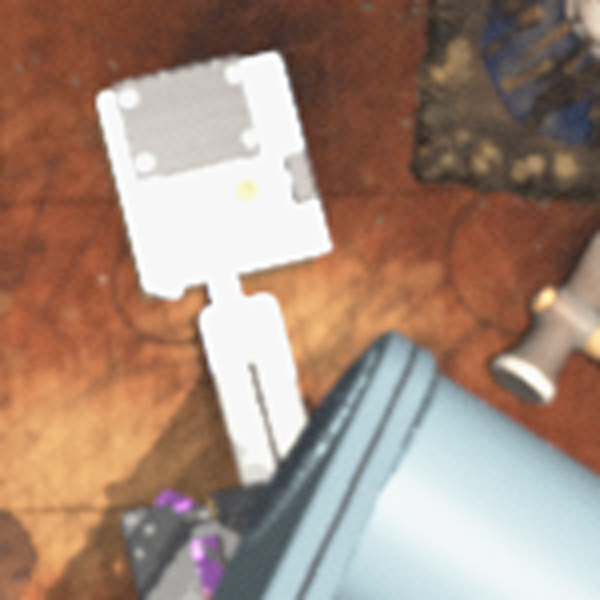

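View pics/s10c.png

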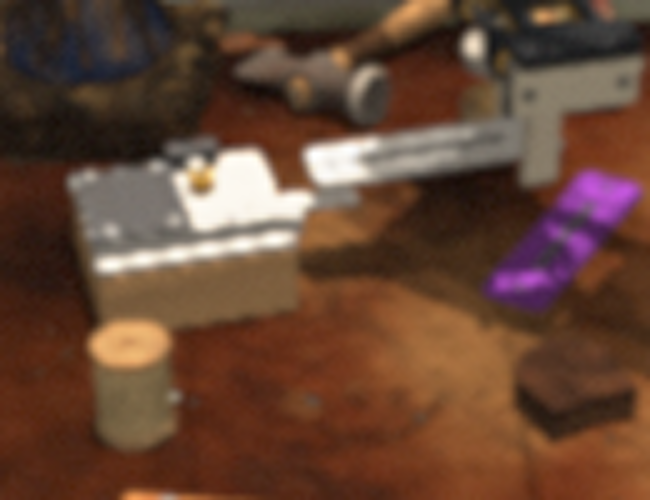

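```bash
cat >> h.py <<'E'
M=np.array([600.0,-151.0]); _y=np.radians(11.4); X=np.array([np.cos(_y),np.sin(_y)]); Y=np.array([-X[1],X[0]])
def J(p): p=np.asarray(p)[...,:2]-M; return np.stack([p@X,p@Y],-1)
def tri(i1,u1,i2,u2):
    o1,d1=ray(i1,[u1]);o2,d2=ray(i2,[u2]); A=np.c_[d1[0],-d2[0]]; t=np.linalg.lstsq(A,o2-o1,rcond=None)[0]
    a=o1+d1[0]*t[0];b=o2+d2[0]*t[1]; return (a+b)/2,np.linalg.norm(a-b)
E
python3 - <<'E'
from h import *
t=load('t10');s=load('s10')
f=lambda u,v:(240+(u+.5)/4-.5,110+(v+.5)/4-.5)
for z in (62,66,70):
    p=onz(t,[f(207,313),f(272,297),f(245,478),f(303,410),f(240,300)],z); print(z,J(p).round(1).tolist())
    # axis by mark line
g=lambda u,v:(180+(u+.5)/5-.5,140+(v+.5)/5-.5)
print(tri(t,f(205,318),s,g(325,190)))
print(J(arm.get_obs()['eef_pos']))
# jig checks in top: tongue base & roller
print('roller',J(onz(t,[f(246,189)],62)),'tongue base',J(onz(t,[f(210,283),f(240,277)],50)))
E
```

```text
62 [[-18.2, 14.2], [-17.6, -22.6], [-110.0, 15.2], [-81.4, -24.2], [-15.3, -5.1]]
66 [[-18.7, 14.7], [-18.0, -21.9], [-110.0, 15.7], [-81.5, -23.5], [-15.7, -4.5]]
70 [[-19.1, 15.2], [-18.4, -21.2], [-110.0, 16.3], [-81.6, -22.8], [-16.2, -3.9]]
(array([ 576.44757305, -139.38479629,   63.1737061 ]), np.float64(0.003496083743300278))
[-148.96133813   -2.38377675]
roller [[ 44.01616961 -22.9590855 ]] tongue base [[-1.00142948  7.0617349 ]
 [-1.42764578 -9.97555335]]
```

Call:
arm_command:
  plan: [0,0,0,0.005,0.0015,0,0.3,0,0,0,0.01,0.0015,0,0.3,0,0,0,0.014,0.0015,0,0.3,0,0,0,0.014,0.0015,0,0.3]

```text
clock: 12.45
eef_pos: [452.9, -180.8, 60.3]
orientation: [2.324, 1.57, 2.521]
contact_force: [0.7, -0.6, -0.5]
gripper_width: 0.419
```

```bash
python3 - <<'E'
from h import *
im2=snap('side','s11'); o=arm.get_obs(); print(o['eef_pos'],J(o['eef_pos']),o['contact_force'],o['wrist_torque'],o['gripper_width'])
cv2.imwrite('pics/s11c.png',cv2.resize(im2['pixels'][150:220,180:310,::-1],None,fx=6,fy=6,interpolation=cv2.INTER_CUBIC))
E
```

```text
[ 453.05484602 -180.9173887    60.53937711] [-149.95949018   -0.28236545] [ 0.02222938  0.45813689 -0.63938406] [0.00967994 0.08602737 0.00239228] 0.415139145122514
```

View pics/s11c.png

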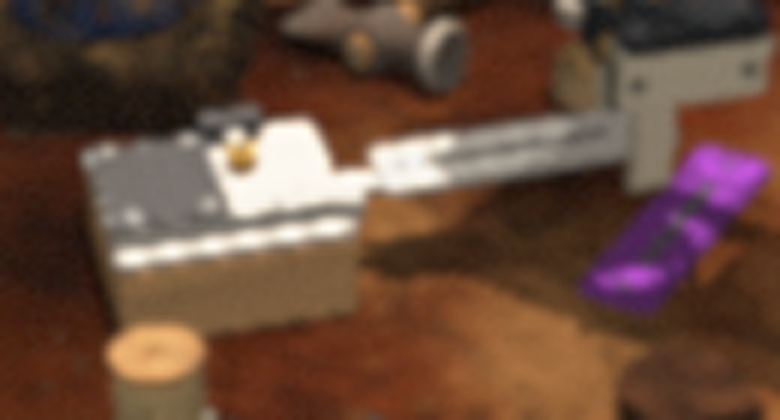

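Call:
arm_command:
  plan: [0,0,0,0.001,-0.0005,0,0.3,0,0,0,0.0015,-0.0005,0,0.3,0,0,0,0.0015,-0.0005,0,0.3]

```text
clock: 12.88
eef_pos: [453.3, -181.5, 59.3]
orientation: [-0.922, 1.571, -0.725]
contact_force: [0.3, 0.9, -0.6]
gripper_width: 0.419
```

Call:
arm_command:
  plan: [0,0,0,0.001,0,0,0.3,0,0,0,0.0012,0,0,0.3,0,0,0,0.0012,0,0,0.3]

```text
clock: 13.25
eef_pos: [453.3, -181.5, 58.1]
orientation: [-0.981, 1.571, -0.784]
contact_force: [-0.7, -0.1, 0.7]
gripper_width: 0.414
```

Call:
arm_command:
  plan: [0,0,0,0,0,0.004,0.3,0,0,0,0,0,0.008,0.3,0,0,0,0,0,0.012,0.3,0,0,0,0,0,0.016,0.3,0,0,0,0,0,0.02,0.3]

```text
clock: 13.88
eef_pos: [473.2, -177.4, 58.0]
orientation: [-2.844, 1.571, -2.647]
contact_force: [-0.2, -0.5, -0.0]
gripper_width: 0.418
```

Call:
arm_command:
  plan: [0,0,0,0,0,0.004,0.3,0,0,0,0,0,0.008,0.3,0,0,0,0,0,0.012,0.3,0,0,0,0,0,0.016,0.3,0,0,0,0,0,0.02,0.3]

```text
clock: 14.5
eef_pos: [492.7, -173.6, 58.1]
orientation: [2.073, 1.571, 2.27]
contact_force: [-0.4, -0.5, 0.1]
gripper_width: 0.416
```

```bash
python3 - <<'E'
from h import *
im=snap('top','t12'); im2=snap('side','s12'); o=arm.get_obs(); print(o['eef_pos'],J(o['eef_pos']),o['contact_force'],o['wrist_torque'],o['gripper_width'])
a=cv2.resize(im['pixels'][110:220,250:345,::-1],None,fx=4,fy=4,interpolation=cv2.INTER_CUBIC)
b=cv2.resize(im2['pixels'][150:220,190:290,::-1],None,fx=4,fy=4,interpolation=cv2.INTER_CUBIC)
o=np.zeros((440,790,3),np.uint8);o[:a.shape[0],:380]=a;o[:b.shape[0],385:785]=b;cv2.imwrite('pics/c12.png',o)
E
```

```text
[ 492.98316931 -173.61805893   58.10077319] [-109.3761397    -1.01916906] [ 0.46002042  0.10397159 -0.62132564] [-0.00630006 -0.01495657 -0.0114325 ] 0.4185921374638887
```

View pics/c12.png

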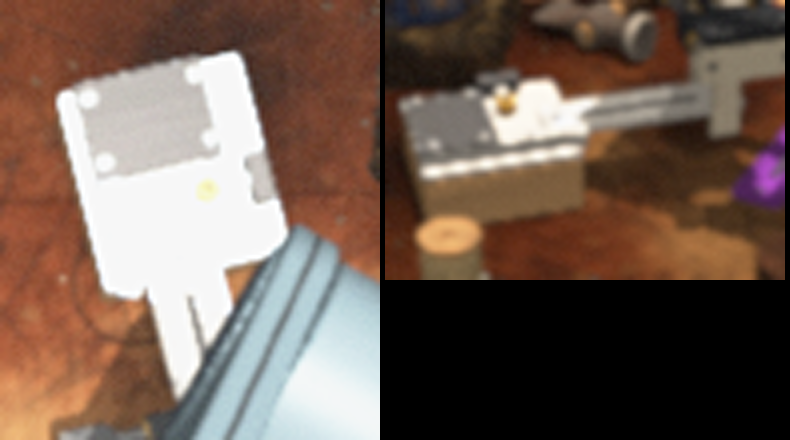

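Call:
arm_command:
  plan: [0,0,0,0,0,0.0025,0.3,0,0,0,0,0,0.005,0.3,0,0,0,0,0,0.0075,0.3,0,0,0,0,0,0.01,0.3,0,0,0,0,0,0.012,0.3]

```text
clock: 15.22
eef_pos: [504.4, -171.2, 58.0]
orientation: [-3.14, 1.571, -2.942]
contact_force: [-0.3, -0.4, -0.1]
gripper_width: 0.413
```

Call:
arm_command:
  plan: [0,0,0,0,0,0.0015,0.3,0,0,0,0,0,0.003,0.3,0,0,0,0,0,0.0045,0.3,0,0,0,0,0,0.006,0.3]

```text
clock: 15.72
eef_pos: [510.2, -170.1, 58.0]
orientation: [2.566, 1.571, 2.763]
contact_force: [-0.3, -0.7, 0.1]
gripper_width: 0.417
```

Call:
arm_command:
  plan: [0,0,0,0,0,0.0015,0.3,0,0,0,0,0,0.003,0.3,0,0,0,0,0,0.0045,0.3,0,0,0,0,0,0.006,0.3]

```text
clock: 16.23
eef_pos: [515.7, -168.8, 57.9]
orientation: [2.561, 1.57, 2.758]
contact_force: [-4.3, -0.5, -0.2]
gripper_width: 0.421
```

```bash
python3 - <<'E'
from h import *
o=arm.get_obs(); print(o['eef_pos'],J(o['eef_pos']),o['contact_force'],o['wrist_torque'],o['gripper_width'])
im=snap('top','t13'); im2=snap('side','s13')
a=cv2.resize(im['pixels'][110:220,250:345,::-1],None,fx=4,fy=4,interpolation=cv2.INTER_CUBIC)
b=cv2.resize(im2['pixels'][150:220,190:290,::-1],None,fx=4,fy=4,interpolation=cv2.INTER_CUBIC)
o=np.zeros((440,790,3),np.uint8);o[:a.shape[0],:380]=a;o[:b.shape[0],385:785]=b;cv2.imwrite('pics/c13.png',o)
E
```

```text
[ 515.74968307 -168.76635964   57.87586133] [-86.09980854  -0.76315666] [-4.30718975 -0.45156593 -0.24349991] [-0.05276717  0.62288434  0.05444955] 0.42114642556730125
```

View pics/c13.png

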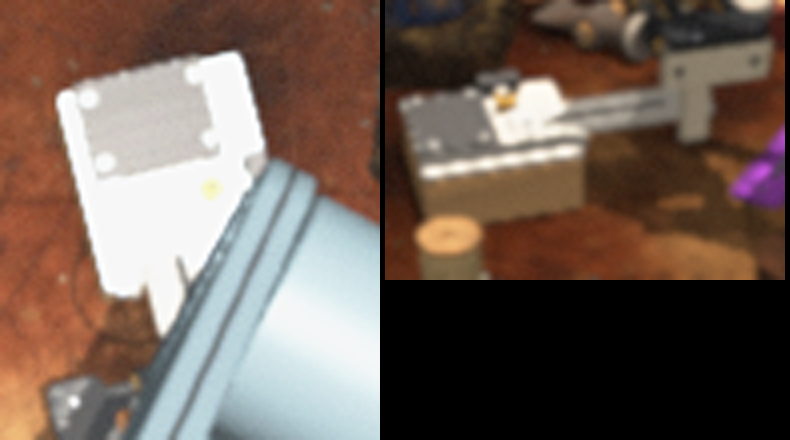

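Call:
arm_command:
  plan: [0,0,0,0,0,0.001,0.3,0,0,0,0,0,0.002,0.3,0,0,0,0,0,0.003,0.3]

```text
clock: 16.7
eef_pos: [519.0, -168.2, 58.0]
orientation: [2.065, 1.571, 2.263]
contact_force: [-2.4, 0.1, -0.7]
gripper_width: 0.418
```

Call:
arm_command:
  plan: [0,0,0,0,0,0.001,0.3,0,0,0,0,0,0.002,0.3,0,0,0,0,0,0.003,0.3]

```text
clock: 17.08
eef_pos: [522.1, -167.7, 58.1]
orientation: [-0.196, 1.571, 0.001]
contact_force: [-2.5, 0.9, -0.8]
gripper_width: 0.422
```

Call:
arm_command:
  plan: [0,0,0,0,0,0.0015,0.3,0,0,0,0,0,0.003,0.3,0,0,0,0,0,0.0045,0.3,0,0,0,0,0,0.006,0.3,0,0,0,0,0,0.0075,0.3]

```text
clock: 17.7
eef_pos: [529.3, -166.2, 58.0]
orientation: [1.829, 1.571, 2.026]
contact_force: [-2.7, 0.9, -1.2]
gripper_width: 0.415
```

Call:
arm_command:
  plan: [0,0,0,0,0,0.0015,0.3,0,0,0,0,0,0.003,0.3,0,0,0,0,0,0.0045,0.3]

```text
clock: 18.08
eef_pos: [533.8, -165.3, 58.0]
orientation: [2.011, 1.571, 2.208]
contact_force: [-2.7, 0.4, 0.1]
gripper_width: 0.419
```

Call:
arm_command:
  plan: [0,0,0,0,0,0.0008,0.3,0,0,0,0,0,0.0016,0.3,0,0,0,0,0,0.0024,0.3,0,0,0,0,0,0.003,0.3]

```text
clock: 18.58
eef_pos: [536.7, -164.8, 58.0]
orientation: [2.078, 1.571, 2.275]
contact_force: [-2.0, 0.6, -0.6]
gripper_width: 0.419
```

Call:
arm_command:
  plan: [0,0,0,0,0,0.0008,0.3,0,0,0,0,0,0.0016,0.3,0,0,0,0,0,0.0024,0.3,0,0,0,0,0,0.003,0.3]

```text
clock: 19.08
eef_pos: [539.6, -164.2, 58.1]
orientation: [1.829, 1.571, 2.026]
contact_force: [-2.5, 2.1, -0.8]
gripper_width: 0.419
```

Call:
arm_command:
  plan: [0,0,0,0,0,0.0008,0.3,0,0,0,0,0,0.0016,0.3,0,0,0,0,0,0.0024,0.3,0,0,0,0,0,0.003,0.3]

```text
clock: 19.58
eef_pos: [541.2, -163.7, 57.9]
orientation: [2.922, 1.568, 3.119]
contact_force: [-6.6, 0.2, 1.8]
gripper_width: 0.416
```

Call:
arm_command:
  plan: [0,0,0,0,0,0.0003,0.3,0,0,0,0,0,0.0005,0.3,0,0,0,0,0,0.0005,0.3]

```text
clock: 19.95
eef_pos: [541.3, -163.7, 57.8]
orientation: [2.914, 1.567, 3.112]
contact_force: [-8.4, -0.1, 2.5]
gripper_width: 0.418
```

```bash
python3 - <<'E'
from h import *
o=arm.get_obs(); print(o['eef_pos'],J(o['eef_pos']),o['contact_force'],o['wrist_torque'],o['gripper_width'])
im=snap('wrist','w14'); im2=snap('side','s14');im3=snap('top','t14')
cv2.imwrite('pics/c14.png',cv2.resize(im['pixels'][180:320,130:390,::-1],None,fx=3,fy=3,interpolation=cv2.INTER_CUBIC))
cv2.imwrite('pics/s14c.png',cv2.resize(im2['pixels'][140:220,180:300,::-1],None,fx=6,fy=6,interpolation=cv2.INTER_CUBIC))
E
```

```text
[ 541.25139424 -163.70053739   57.8332301 ] [-60.09991922  -0.83787754] [-8.36440734 -0.06312726  2.49944529] [-0.0694901   1.42410372  0.25842703] 0.4176649919281935
```

View pics/c14.png

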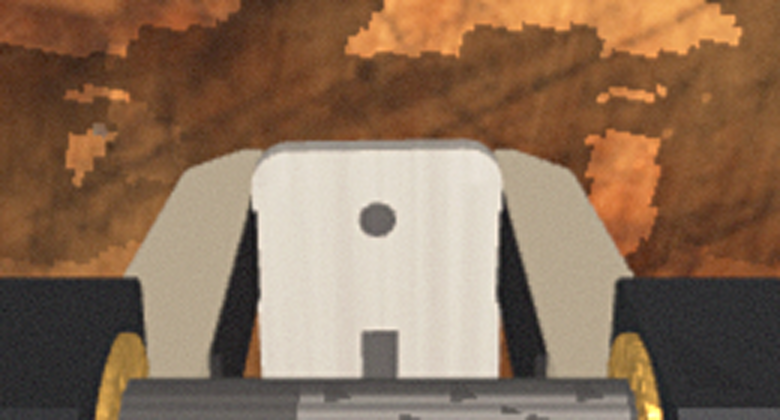

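View pics/s14c.png

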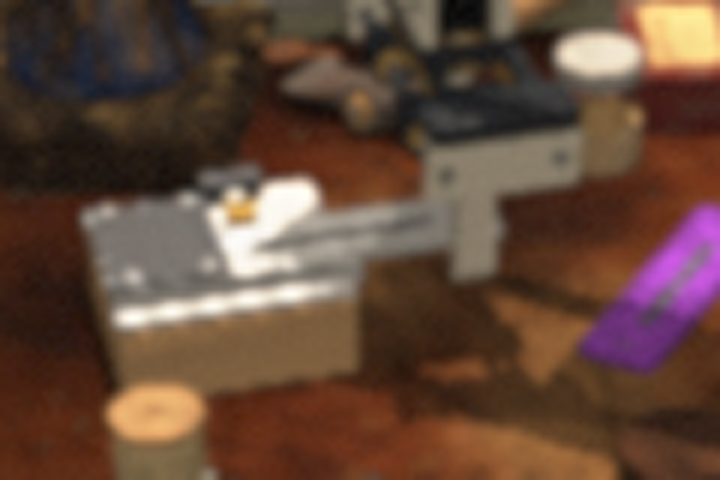

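Call:
arm_command:
  plan: [0,0,0,0,0,0.0004,0.3,0,0,0,0,0,0.0008,0.3,0,0,0,0,0,0.001,0.3,0,0,0,0,0,0.001,0.3]

```text
clock: 20.6
eef_pos: [541.3, -163.7, 57.8]
orientation: [2.94, 1.565, 3.138]
contact_force: [-11.1, -1.8, 4.1]
gripper_width: 0.417
```

```bash
python3 - <<'E'
from h import *
o=arm.get_obs(); print(o['eef_pos'],J(o['eef_pos']),o['contact_force'],o['wrist_torque'],o['gripper_width'])
w=load('w7'); p=onz(w,[[256,230]],54)[0]; print(p, (np.array([501.1,199.1])-p[:2])@[.979,-.203])
w=load('w14'); p=onz(w,[[130+377/3,180+150/3]],54)[0]; print(p,J(p))
E
```

```text
[ 541.29297505 -163.67981487   57.81514241] [-60.05506279  -0.82578261] [-11.10738124  -1.84606218   4.13277062] [-0.25164648  1.91393204  0.1873157 ] 0.4167941917454288
[482.40158533 202.1240148   54.        ] 18.919622965649264
[ 522.4490933 -168.2801996   54.       ] [-79.4364767  -1.6107756]
```

Call:
arm_command:
  plan: [0,0,0,-0.0003,0,-0.0012,0.3,0,0,0,-0.0003,0,-0.0015,0.35,0,0,0,-0.0003,0,-0.0015,0.5,0,0,0,-0.0003,0,-0.0015,0.65,0,0,0,-0.0003,0,-0.0015,0.65]

```text
clock: 21.22
eef_pos: [543.4, -164.0, 58.8]
orientation: [-0.594, 1.569, -0.397]
contact_force: [0.3, -0.1, 0.5]
gripper_width: 0.635
```

```bash
python3 - <<'E'
from h import *
o=arm.get_obs(); print(o['eef_pos'],J(o['eef_pos']),o['contact_force'],o['wrist_torque'],o['gripper_width'])
im=snap('wrist','w15'); im2=snap('side','s15')
cv2.imwrite('pics/c15.png',cv2.resize(im['pixels'][180:320,130:390,::-1],None,fx=3,fy=3,interpolation=cv2.INTER_CUBIC))
cv2.imwrite('pics/s15c.png',cv2.resize(im2['pixels'][140:220,180:300,::-1],None,fx=6,fy=6,interpolation=cv2.INTER_CUBIC))
E
```

```text
[ 543.35355235 -163.99601244   58.78932109] [-58.09763703  -1.5430302 ] [ 0.26460309 -0.06725828  0.51812395] [ 0.01387849 -0.03403056 -0.03244001] 0.6346509955541533
```

View pics/c15.png

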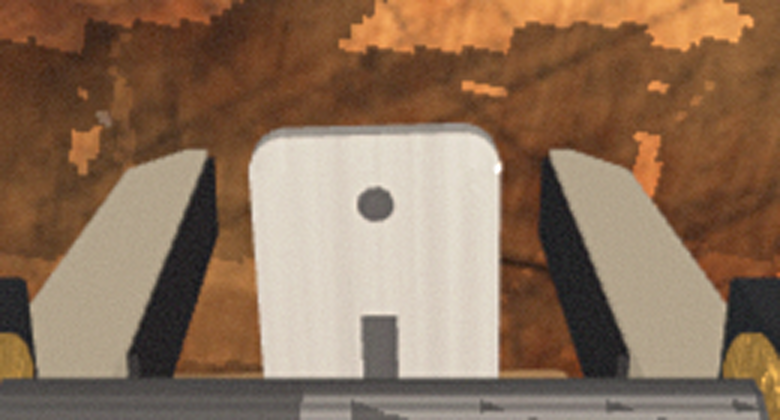

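View pics/s15c.png

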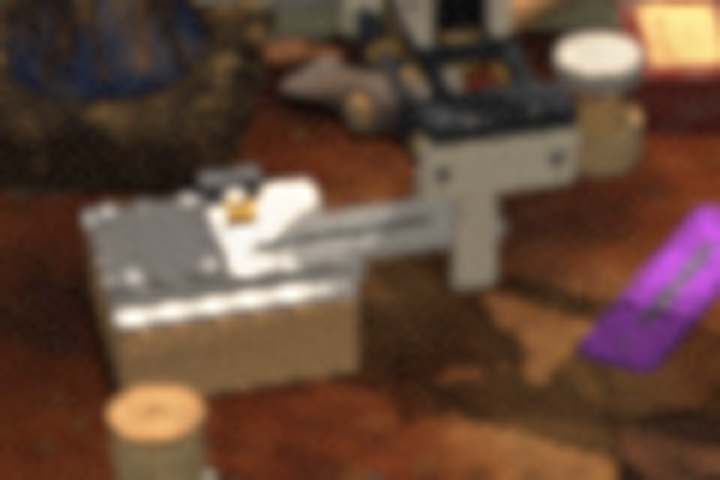

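Call:
arm_command:
  plan: [0,0,0,-0.02,0,0,0.65,0,0,0,-0.06,0,0,0.65,0,0,0,-0.1,0,-0.02,0.3,0,0,0,-0.12,0,-0.042,0,0,0,0,-0.12,0,-0.042,0]

```text
clock: 21.95
eef_pos: [501.6, -172.5, 180.2]
orientation: [-0.737, 1.567, -0.541]
contact_force: [-0.1, 0.5, 0.1]
gripper_width: 0.38
```

Call:
arm_command:
  plan: [0,0,0,0,0,0,0,0,0,0,0,0,0,0,0,0,0,0,0,0,0]

```text
clock: 22.32
eef_pos: [501.4, -171.5, 177.3]
orientation: [2.364, 1.569, 2.561]
contact_force: [-0.5, 1.3, -0.9]
gripper_width: 0.053
```

```bash
python3 - <<'E'
from h import *
o=arm.get_obs(); print(o['eef_pos'],J(o['eef_pos']),o['contact_force'],o['gripper_width'])
im=snap('wrist','w16'); im2=snap('side','s16')
w=load('w15'); p=onz(w,[[130+375/3,180+134/3]],54)[0]; print(p,J(p))
cv2.imwrite('pics/s16c.png',cv2.resize(im2['pixels'][140:220,180:300,::-1],None,fx=6,fy=6,interpolation=cv2.INTER_CUBIC))
E
```

```text
[ 501.38289208 -171.52823346  177.3186321 ] [-100.72906424   -0.63084026] [-0.46321577  1.29423566 -0.88036055] 0.05277766011081
[ 522.3452018  -169.34174874   54.        ] [-79.74814152  -2.6308467 ]
```

View pics/w16.png

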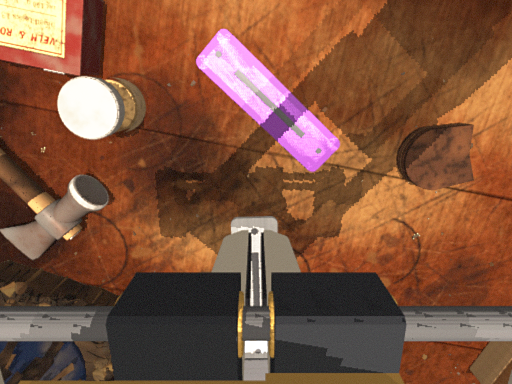

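View pics/s16c.png

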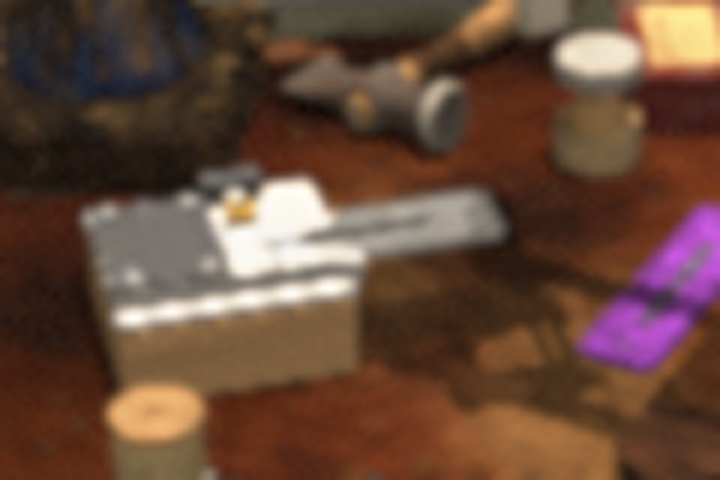

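```bash
python3 - <<'E'
from h import *
im=snap('top','t16')
cv2.imwrite('pics/t16c.png',cv2.resize(im['pixels'][110:230,250:350,::-1],None,fx=5,fy=5,interpolation=cv2.INTER_CUBIC))
w=load('w16')
cv2.imwrite('pics/c16.png',cv2.resize(w['pixels'][205:285,205:305,::-1],None,fx=6,fy=6,interpolation=cv2.INTER_CUBIC))
E
```

```text
(no output)
```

View pics/t16c.png

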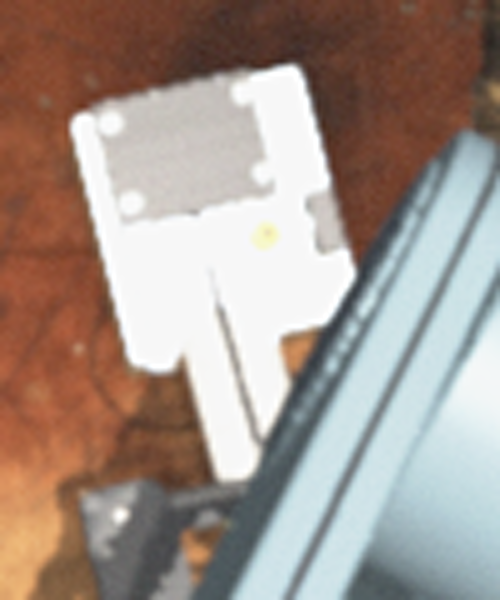

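```bash
python3 - <<'E'
from h import *
t=load('t16'); f=lambda u,v:(250+(u+.5)/5-.5,110+(v+.5)/5-.5)
def ang(a,b,z):
    p=onz(t,[f(*a),f(*b)],z); d=p[0]-p[1]; return np.degrees(np.arctan2(d[1],d[0])).round(2),J(p).round(1).tolist()
print('mark',ang((212,270),(260,440),54)); print('left',ang((186,350),(215,468),54))
print('jig left',ang((73,122),(127,355),56)); print('cover front',onz(t,[f(120,222),f(275,190)],65))
# mark by darkness centroid per row
g=t['pixels'].astype(float).min(2); 
pts=[]
for r in range(164,199):
    seg=g[r,288:306]; bg=np.median(np.sort(seg)[-8:]); w=np.clip(bg-seg-15,0,None)
    c=int(round(292+(r-164)*0.28)); lo=max(0,c-288-3); ww=np.zeros_like(w); ww[lo:lo+7]=w[lo:lo+7]
    if ww.sum()>20: pts.append((288+(ww*np.arange(len(w))).sum()/ww.sum(),r))
p=onz(t,pts,54); j=J(p); 
for q in (j[:3],j[-3:]): print(q.round(1).tolist())
k=np.polyfit(j[:,0],j[:,1],1); print('mark yaw rel 11.4:',np.degrees(np.arctan(k[0])),k, np.std(j[:,1]-np.polyval(k,j[:,0])))
E
```

```text
mark (np.float64(13.42), [[35.2, -1.0], [-43.3, -3.7]])
left (np.float64(11.63), [[2.8, 18.7], [-50.9, 18.5]])
jig left (np.float64(11.07), [[113.9, 44.2], [6.1, 44.8]])
cover front [[ 654.96639622 -104.12666644   65.        ]
 [ 667.67303588 -172.91291419   65.        ]]
[[20.7, 0.3], [18.3, -0.1], [16.0, 0.0]]
[[-40.3, -6.2], [-42.5, -5.9], [-45.0, -7.1]]
mark yaw rel 11.4: 4.565027060421041 [ 0.07984378 -0.84954456] 1.0668278643103628
```

View pics/c16.png

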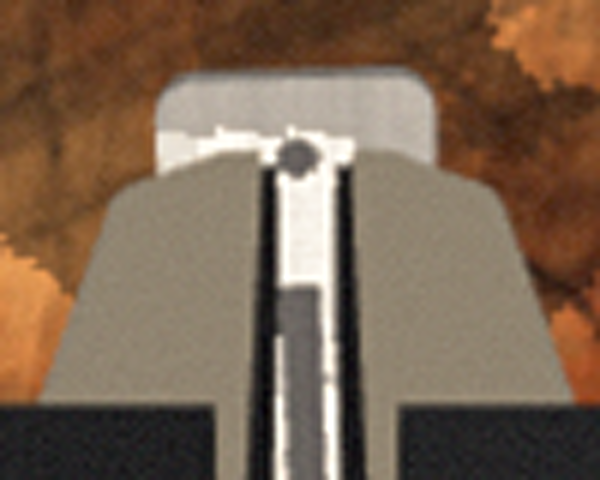

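Call:
arm_command:
  plan: [0,0,0,-0.05,0,0.02,0,0,0,0,-0.09,0.005,0.05,0,0,0,0,-0.1,0.005,0.085,0,0,0,0,-0.1,0.005,0.085,0,0,0,0,-0.1,0.005,0.085,0]

```text
clock: 23.1
eef_pos: [583.0, -150.1, 277.3]
orientation: [2.639, 1.569, 2.836]
contact_force: [-0.4, -0.1, -0.4]
gripper_width: 0.006
```

```bash
python3 - <<'E'
from h import *
o=arm.get_obs(); print(o['eef_pos'],J(o['eef_pos']))
w=snap('wrist','w17')
cv2.imwrite('pics/c17.png',cv2.resize(w['pixels'][110:250,180:320,::-1],None,fx=5,fy=5,interpolation=cv2.INTER_CUBIC))
E
```

```text
[ 582.98282922 -150.11860968  277.33696113] [-16.50722872   4.22757024]
```

View pics/c17.png

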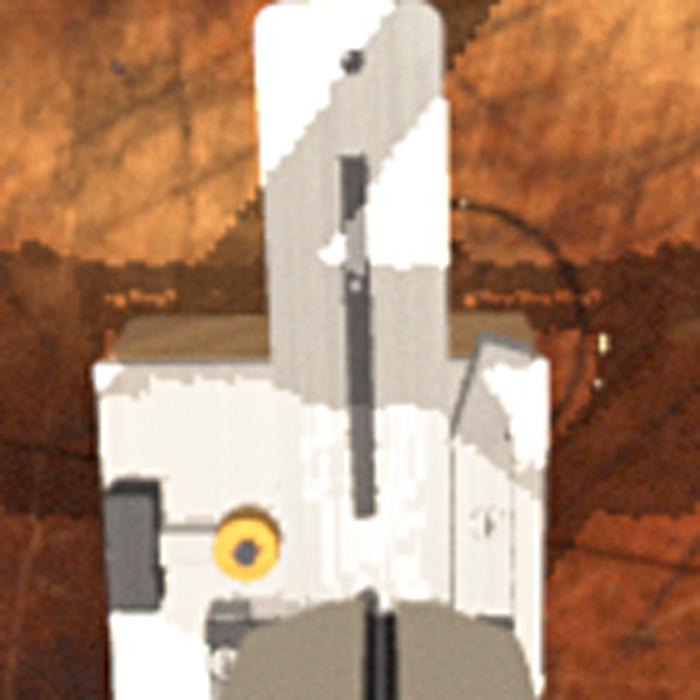

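```bash
python3 - <<'E'
from h import *
w=load('w17'); f=lambda u,v:(180+(u+.5)/5-.5,110+(v+.5)/5-.5)
def ang(a,b,z):
    p=onz(w,[f(*a),f(*b)],z); d=p[1]-p[0]; return np.degrees(np.arctan2(d[1],d[0])).round(2),J(p).round(1).tolist()
print('right',ang((442,60),(449,380),54)); print('left',ang((257,60),(274,370),54)); print('mark',ang((353,160),(364,510),54))
print('end',ang((275,3),(425,3),54),'mouth',ang((95,366),(548,358),50)); print('fence62',ang((454,440),(453,600),62)); print('jig right',ang((549,360),(545,640),50)); print('jig left',ang((95,366),(112,640),50)); print('dots',ang((351,62),(352,62),54))
print('cover L corner',J(onz(w,[f(207,602),f(515,615)],65)))
E
```

```text
right (np.float64(13.26), [[-67.7, 16.9], [3.8, 19.2]])
left (np.float64(13.35), [[-67.7, -22.9], [1.4, -20.6]])
mark (np.float64(12.9), [[-46.2, -2.4], [35.2, -0.3]])
end (np.float64(101.37), [[-79.6, -18.8], [-79.6, 13.1]]) mouth (np.float64(102.41), [[1.5, -61.9], [-0.3, 42.0]])
fence62 (np.float64(11.76), [[15.5, 20.1], [54.4, 20.4]])
jig right (np.float64(12.25), [[0.1, 42.2], [70.0, 43.2]])
jig left (np.float64(11.98), [[1.5, -61.9], [69.9, -61.2]])
dots (np.float64(101.37), [[-67.3, -2.7], [-67.3, -2.5]])
cover L corner [[ 53.5863269  -36.27384678]
 [ 56.87227098  34.54105461]]
```

Call:
arm_command:
  plan: [-0.8,0,0,0.03,-0.002,-0.045,0.65,-0.8,0,0,0.08,-0.005,-0.0455,0.65,-0.8,0,0,0.13,-0.005,-0.0455,0.65,-0.8,0,0,0.165,-0.005,-0.0455,0.65,-0.8,0,0,0.177,-0.005,-0.0455,0.65]

```text
clock: 23.78
eef_pos: [537.6, -163.5, 98.9]
orientation: [2.461, 1.566, 2.671]
contact_force: [0.4, 0.8, -0.1]
gripper_width: 0.493
```

Call:
arm_command:
  plan: [0,0,0,0,0,0,0.65,0,0,0,0,0,0,0.65]

```text
clock: 24.02
eef_pos: [540.9, -164.7, 103.0]
orientation: [-0.715, 1.568, -0.504]
contact_force: [-0.1, -0.4, 1.0]
gripper_width: 0.643
```

```bash
python3 - <<'E'
from h import *
o=arm.get_obs(); print(o['eef_pos'],o['gripper_width'],o['contact_force'])
T=R.from_euler('xyz',o['orientation']).as_matrix();print(T.round(4)); d=np.array([539.4,-164.0,58.5])-o['eef_pos']; print(T.T@d)
E
```

```text
[ 540.94976597 -164.71180356  102.96272004] 0.6426100139549517 [-0.14436739 -0.37567449  0.95438501]
[[ 0.0024 -0.2094  0.9778]
 [-0.0013  0.9778  0.2094]
 [-1.     -0.0018  0.0021]]
[44.45782059  1.10149546 -1.45972895]
```

Call:
arm_command:
  plan: [0,0,0,0.02,0.001,-0.001,0.65,0,0,0,0.04,0.001,-0.001,0.65,0,0,0,0.0435,0.001,-0.001,0.65,0,0,0,0.0435,0.001,-0.001,0.65,0,0,0,0.0435,0.001,-0.001,0.65]

```text
clock: 24.65
eef_pos: [539.7, -163.8, 59.1]
orientation: [-0.718, 1.569, -0.507]
contact_force: [-0.5, -0.2, 0.9]
gripper_width: 0.648
```

```bash
python3 - <<'E'
from h import *
o=arm.get_obs(); print(o['eef_pos'],o['gripper_width'],o['contact_force'])
T=R.from_euler('xyz',o['orientation']).as_matrix();print(T.round(4)); d=np.array([539.4,-164.0,58.5])-o['eef_pos']; print(T.T@d)
E
```

```text
[ 539.67168289 -163.76710306   59.07666458] 0.647886521514242 [-0.52046395 -0.22698429  0.87672904]
[[ 0.0019 -0.2095  0.9778]
 [-0.0011  0.9778  0.2095]
 [-1.     -0.0014  0.0017]]
[ 0.57638993 -0.16997218 -0.31540247]
```

Well aligned, so I'll close lightly.

Call:
arm_command:
  plan: [0,0,0,0,0,0,0.5,0,0,0,0,0,0,0.35,0,0,0,0,0,0,0.35,0,0,0,0,0,0,0.35,0,0,0,0,0,0,0.35]
  force: 15

```text
clock: 25.28
eef_pos: [539.1, -163.7, 58.1]
orientation: [-1.07, 1.57, -0.859]
contact_force: [-0.8, -2.0, 3.4]
gripper_width: 0.426
```

Call:
arm_command:
  plan: [0,0,0,0,0,0.0005,0.35,0,0,0,0,0,0.001,0.35,0,0,0,0,0,0.001,0.35]

```text
clock: 25.65
eef_pos: [539.2, -163.6, 58.1]
orientation: [-2.918, 1.569, -2.707]
contact_force: [-4.3, -3.1, 5.7]
gripper_width: 0.425
```

Call:
arm_command:
  plan: [0,0,0,-0.0004,-0.0003,0.0004,0.35,0,0,0,-0.0006,-0.0003,0.0008,0.35,0,0,0,-0.0006,-0.0003,0.001,0.35,0,0,0,-0.0006,-0.0003,0.001,0.35]

```text
clock: 26.15
eef_pos: [539.2, -163.5, 58.1]
orientation: [2.942, 1.567, -3.13]
contact_force: [-5.3, -3.7, 5.5]
gripper_width: 0.426
```

```bash
python3 - <<'E'
from h import *
o=arm.get_obs(); print(o['eef_pos'],o['gripper_width'],o['contact_force'],o['wrist_torque'])
w=snap('wrist','w18')
cv2.imwrite('pics/c18.png',cv2.resize(w['pixels'][180:320,130:390,::-1],None,fx=3,fy=3,interpolation=cv2.INTER_CUBIC))
E
```

```text
[ 539.16853687 -163.53199775   58.11708842] 0.42636979234940836 [-5.31874293 -3.72524296  5.49170939] [-0.64113167  1.04594115 -0.05397548]
```

View pics/c18.png

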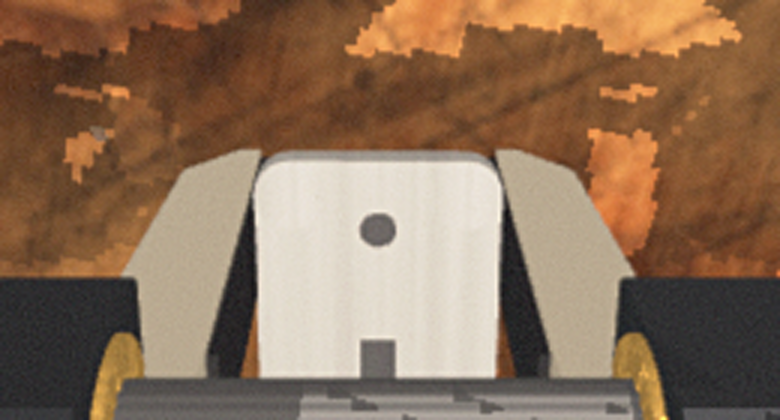

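Call:
arm_command:
  plan: [0,0,0,-0.0005,-0.0008,0.0005,0.35,0,0,0,-0.001,-0.0012,0.001,0.35,0,0,0,-0.001,-0.0012,0.0012,0.35,0,0,0,-0.001,-0.0012,0.0012,0.35]
  force: 25

```text
clock: 26.7
eef_pos: [539.2, -163.6, 58.1]
orientation: [2.691, 1.564, 2.902]
contact_force: [-8.3, -3.5, 1.2]
gripper_width: 0.424
```

Call:
arm_command:
  plan: [0,0,0,0,-0.0004,-0.001,0.35,0,0,0,0,-0.0004,-0.001,0.45,0,0,0,0,-0.0004,-0.0015,0.6,0,0,0,0,-0.0004,-0.0015,0.65,0,0,0,0,-0.0004,-0.0015,0.65]

```text
clock: 27.32
eef_pos: [541.2, -164.8, 59.6]
orientation: [-0.443, 1.57, -0.232]
contact_force: [-0.6, -0.8, 0.8]
gripper_width: 0.648
```

```bash
python3 - <<'E'
from h import *
o=arm.get_obs(); print(o['eef_pos'],o['gripper_width'],o['contact_force'],o['wrist_torque'])
w=snap('wrist','w19')
cv2.imwrite('pics/c19.png',cv2.resize(w['pixels'][180:320,130:390,::-1],None,fx=3,fy=3,interpolation=cv2.INTER_CUBIC))
E
```

```text
[ 541.18298107 -164.81821062   59.5622889 ] 0.6475309623274622 [-0.55615682 -0.81545894  0.76945348] [0.0105817  0.02749586 0.01042004]
```

View pics/c19.png

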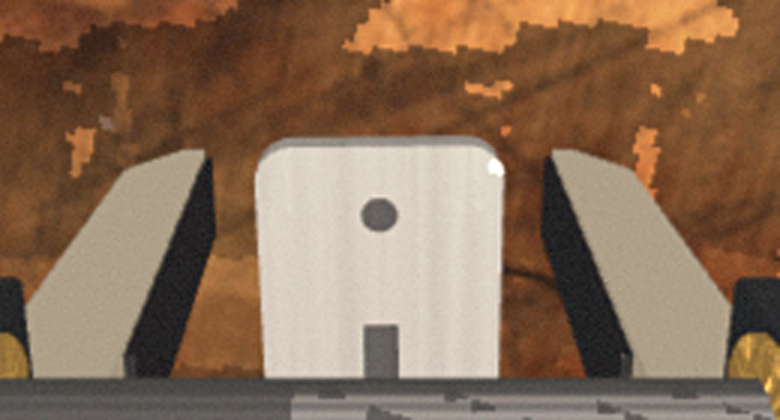

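Call:
arm_command:
  plan: [0,0,0,-0.02,0,0,0.65,0,0,0,-0.07,0,0,0.65,0,0,0,-0.13,0,0.01,0.3,0,0,0,-0.18,0.005,0.035,0.1,0,0,0,-0.21,0.005,0.045,0]

```text
clock: 28.0
eef_pos: [585.5, -150.3, 273.0]
orientation: [-0.564, 1.566, -0.353]
contact_force: [0.7, -0.3, -1.0]
gripper_width: 0.38
```

Call:
arm_command:
  plan: [0,0,0,0,0,0,0,0,0,0,0,0,0,0,0,0,0,0,0,0,0]

```text
clock: 28.38
eef_pos: [582.7, -150.4, 267.4]
orientation: [2.507, 1.567, 2.718]
contact_force: [0.4, 0.0, 0.2]
gripper_width: 0.054
```

```bash
python3 - <<'E'
from h import *
o=arm.get_obs(); print(o['clock'],o['eef_pos'],o['contact_force'])
w=snap('wrist','w20'); s=snap('side','s20'); t=snap('top','t20')
cv2.imwrite('pics/c20.png',cv2.resize(w['pixels'][100:250,180:320,::-1],None,fx=5,fy=5,interpolation=cv2.INTER_CUBIC)[:,:])
cv2.imwrite('pics/s20c.png',cv2.resize(s['pixels'][140:270,180:320,::-1],None,fx=5,fy=5,interpolation=cv2.INTER_CUBIC))
E
```

```text
28.375 [ 582.71873211 -150.35438197  267.41312064] [0.38454782 0.04397758 0.19095286]
```

View pics/c20.png

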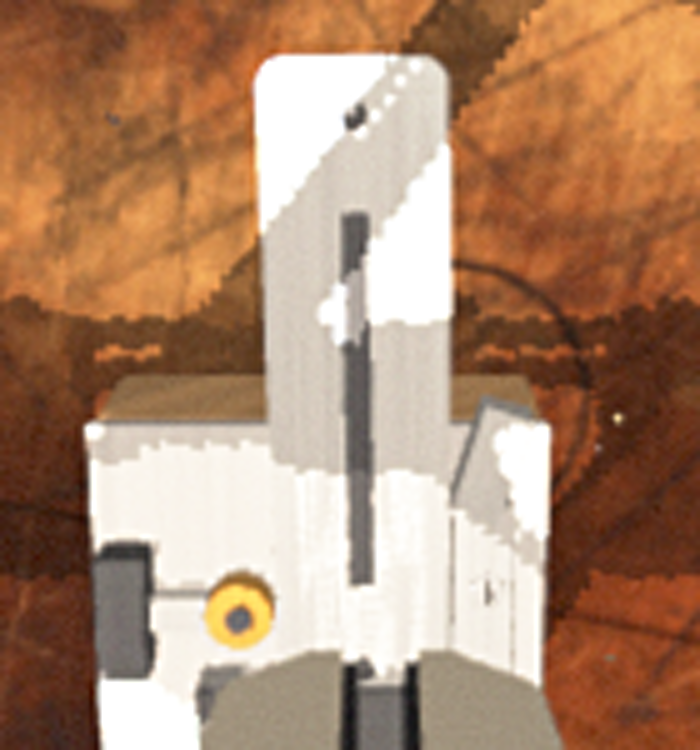

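View pics/s20c.png

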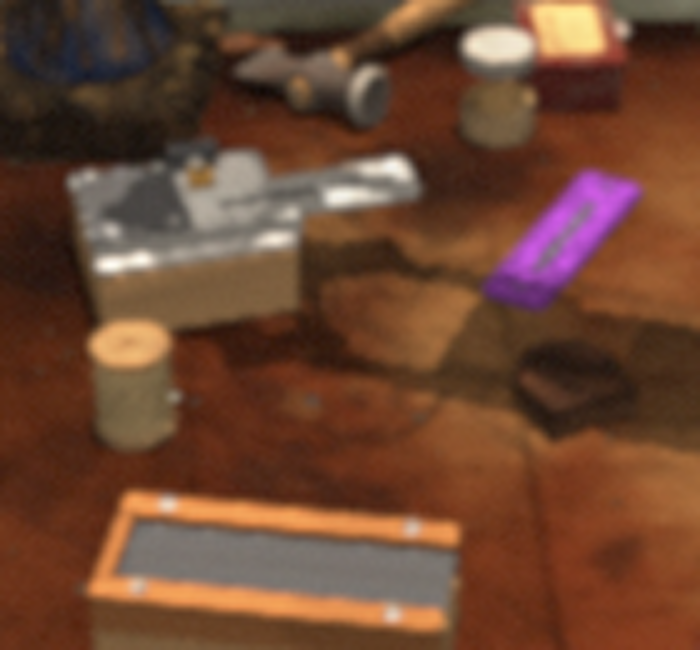

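```bash
python3 - <<'E'
from h import *
w=load('w20'); f=lambda u,v:(180+(u+.5)/5-.5,100+(v+.5)/5-.5)
def ang(a,b,z):
    p=onz(w,[f(*a),f(*b)],z); d=p[1]-p[0]; return np.degrees(np.arctan2(d[1],d[0])).round(2),J(p).round(1).tolist()
print('right',ang((449,110),(449,440),54)); print('left',ang((257,110),(270,430),54)); print('mark',ang((354,215),(362,580),54))
print('end',ang((280,56),(425,56),54),'mouth',ang((86,426),(550,424),50)); print('fence62',ang((453,510),(452,650),62)); print('jig right',ang((550,424),(545,680),50)); print('jig left',ang((86,426),(100,740),50))
# gap: fence at 62 vs shank right in frame
E
```

```text
right (np.float64(12.81), [[-69.2, 17.4], [2.6, 19.1]])
left (np.float64(13.29), [[-68.7, -22.8], [0.8, -20.5]])
mark (np.float64(13.13), [[-47.0, -2.3], [35.9, 0.2]])
end (np.float64(102.12), [[-79.7, -18.0], [-80.1, 12.1]]) mouth (np.float64(102.36), [[1.5, -61.9], [-0.3, 41.8]])
fence62 (np.float64(12.46), [[16.3, 20.0], [49.4, 20.6]])
jig right (np.float64(12.72), [[-0.3, 41.8], [61.9, 43.2]])
jig left (np.float64(11.69), [[1.5, -61.9], [78.6, -61.5]])
```

```bash
python3 - <<'E'
from h import *
a,b=load('side0')['pixels'].astype(int),load('s20')['pixels'].astype(int)
for n,(x0,y0,x1,y1) in dict(spool=(196,202,218,232),heel=(280,205,310,230),jar=(270,143,290,170)).items():
    p,q=a[y0:y1,x0:x1].mean(2),b[y0:y1,x0:x1].mean(2); print(n,cv2.phaseCorrelate(p.astype(np.float64),q.astype(np.float64)))
o=arm.get_obs(); print(o['clock'],o['contact_force']); print(arm.job_done())
E
```

```text
spool ((0.11964308345178765, 0.010021504262754277), 1.0284049040430665)
heel ((-0.2769172648055793, 1.006958342443804), 0.581262598653212)
jar ((-0.02580126126794191, 0.5071035611213528), 1.0140894582593214)
28.525 [-0.53448949 -0.75180407  0.98831004]
the job is handed in; nothing more can be done
None
```

The shank is in the jig, home against the end stop, and released. I handed the job in at about 28.5 s.

- **Slide:** I pressed at about 6–7 N and drew the shank out to about 45 mm of overhang. I gripped it about 20 mm from its end and lifted it out level.
- **Insertion:** It went in over the tongue. Readings reached about 4 N at the roller, then steadied at 2–3 N.
- **End stop:** The force rose sharply with no further movement, and I pushed to about 11 N. About 80 mm sticks out, which puts the stop roughly 70 mm behind the mouth.
- **Correction:** After the first release the shank sat about 1° off the fence. I regripped it lightly, squared it, pushed home again with about 9 N and let go. It stopped at the same place, to within about 0.3 mm.

**Last checks:**
- **Seating:** The shank looks flat and within about 0.5° of the jig, but individual edge readings scatter by about the same amount, so that angle is not exact. The stop itself is hidden, so I know it only by feel.
- **Robot:** The gripper is well clear, and the force reading is only noise, about 1 N.
- **Bystanders:** The spool and jar are within half a pixel of where they began. The heel block showed a weak one-pixel shift. I put that down to the arm's shadow now falling on it, since the arm never came near it.

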